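# Set a whetstone in its sprung holder

### The job

Set the long whetstone in its wooden holder, ready for sharpening: lower one end into the pocket first and push back the steel spring jaw with it, then rock the other end down and press until the stone lies flat on the mat, clamped between jaw and end stop, and let go. The stone is brittle, so feel it in gently, never force it or drop it in, and leave the other things on the worktop where they are.

Things in the scene. Friction and masses are not known exactly. Their poses are not given: they have to be found in the camera images.
- whetstone_mid (a point): centre of the long whetstone, a loose rectangular block 140 x 50 x 25 mm (grey below, brown above), 0.25 to 0.5 kg, that lies flat on the worktop, its centre 12.5 mm up; x along its 140 mm length, y across its 50 mm width, z up; its two ends are alike. Take it across the 50 mm width near its middle.
- pocket (a point): middle of the holder's pocket floor (top of a black rubber mat, 18 mm above the worktop); x along the pocket towards the sprung jaw, z up. The fixed end stop's face is at x = -70 mm, the relaxed jaw's at x = +67 mm: the gap is 137 mm, 3 mm less than the stone is long. Stop, jaw and cheeks stand 10 mm above the floor. A stone in place has its centre at x = 0, y = 0, z = 12.5 mm.
- jaw (a joint): how far the steel jaw is pushed back along the holder's +x, in m: 0 relaxed, 0.006 hard stop. Its spring pushes with 2.3 N at 0 and 1.5 N more per mm (6.8 N with the stone in place, at 0.003; 11 N at the stop). Its square top edge has no lead-in: a stone laid flat from above only lands on top of it.
- jaw_face (a point): top edge of the jaw's face, in the middle of its width, 28 mm above the worktop; moves with the jaw
- dressing_stone_mid (a point): centre of the short dressing stone, 75 x 38 x 25 mm, brown, loose; a bystander
- mug: white mug, 82 x 112 x 94 mm, loose; origin under its centre; a bystander
- garlic: bulb of garlic, 53 mm, loose; origin under its centre; a bystander
- salt: salt shaker, 44 mm across, 90 mm high, loose; origin under its centre; a bystander
- whetstone: the long whetstone itself; origin in the middle of its underside, axes as whetstone_mid. Between the sprung jaw and the stop it sticks by friction a few mm high until its ends are pressed home, with some 5 to 15 N down on each
- stone_holder: the wooden holder, 192 x 84 x 28 mm, fixed to the worktop; origin on the worktop under the pocket's middle, axes as pocket. Wooden cheeks 15 mm thick guide the stone's four corners, with inner faces at y = -26.5 and +26.5 mm (1.5 mm play each side); between x = -35 and +35 mm the sides are open for fingers, down to 3 mm below the pocket floor.
- dressing_stone: the dressing stone itself; origin in the middle of its underside
There are look-alikes about, which are no part of the job. There is more than one size of the stone_holder; the one meant has the size given above.

How it is judged:
By the outcome, as a careful person would: the job done as asked, in the order asked, and still so for the second after the job is handed in, with the robot touching nothing.
It also fails if it takes over 72 s, if anything falls off the work surface, if the arm or the gripper's body presses on something with over 40 N, if the wrist force passes 120 N, or if a joint passes its speed limit or range.

### The arm

A 6-joint arm with a two-finger parallel gripper is mounted at the origin on a cart in front of the work surface, level with it; the furniture and walls round the work are solid. World frame = base frame: x ahead of the robot, y to its left, z up, the work surface at z = 0. Lengths are in m, angles in degrees, forces in N, time in s.
With the tool pointing down it reaches from about 0.325 to 1 m from the base axis. Payload 5.1 kg.
Tool frame: the origin (TCP) lies midway between the tips of the shut fingers; the grasp point (between the pads) lies 19 mm behind it; x points along the fingers, y is the direction in which the jaws open and shut, and the axes are right-handed (so a half turn about x gives the same grasp; the last joint's range is limited). The gripper opens to 85 mm and grips with 20 to 120 N. Pads are 22 mm wide; open, the fingers measure 114 mm over their backs; the gripper's body (76 mm by 85 mm) begins 54 mm behind the grasp point. The pads swing forward as they close: fully open they stand 13 mm farther back than shut.
Start: joints at [-80.248, 7.093, 94.555, -0, 78.352, -4.733], TCP at [0.163, -0.629, 0.231] pointing down, gripper open.
Joint ranges: [-149.61, 149.61], [-58.7, 133.49], [1.44, 155.28], [-77.14, 257.14], [18.33, 153.61], [-166.67, 166.67]. Speed limits (degrees/s): [147.25, 147.25, 180, 180, 180, 180].

### API

Orientations are given as a 3x3 rotation matrix whose columns are the frame's x, y, z axes.
In Python, from rig import sensors, optics, manip gives the robot as it stands.
- The arm moves only by the tool servo_tool, never from a script. Its argument "plan" is a list of rows, each an object of numbers: "hand": the gripper command: -1 is shut, 1 is fully open, values between are in proportion; "x", "y", "z": the shift along the tool's x, y, z in m; "ax", "ay", "az": the turn, a rotation vector about the tool's x, y, z in rad. A call has 1 to 20 rows; each row is the pose to reach, as a shift and turn from the pose commanded when the call began, along the tool's axes at that moment; what a row does not reach only later rows make up. A row lasts 1/10 s, in which the tool goes at most 50 mm and 8.59 degrees, less where a joint would pass 70% of its speed; a pose out of reach is approached as far as the arm can. A call with a gripper value outside its range is refused whole. The fingers move at their own pace and stop on an object; "force" is the grip in N (left out, the last holds). Time passes only in rows, so rows that repeat a pose let the fingers close. It gives the time, the measured TCP pose, the force and the opening at its end, in the units of the state.
- sensors.get_obs(): the state, without advancing time (a new reading comes with each control period).
- optics.grab_frame(name): name is "scene" or "top" or "wrist"; returns a dict with "pixels" (480x640x3 uint8, red, green, blue), "z_map" (480x640 float32, m along the optical axis (not along the pixel's ray), 0 where there is no reading), "vfov" (degrees; the focal length in pixels is half the picture's height over the tangent of half this angle, whatever the lens; pixels are square), "cx", "cy" (the principal point, pixels), "view" (4x4, takes a point from world to camera coordinates). Camera axes: x right, y down, z forward; pixel columns grow to the right and rows downward; lengths in m; the calibration is good to about 2 mm. A picture is of the moment at which its call begins.
- manip.sign_off(): hands the job in, once; it reports no verdict.
The state is a dict: "time": time; "q": joint angles; "joint_vel": joint speeds; "joint_torque": joint torques, N m; "tcp_pos": TCP position; "ee_rot": TCP orientation; "ft_force": force on the tool from outside, world axes, zero at the start; "moment": the same for the moment, N m; "width": finger opening in m.
Only numpy, scipy, OpenCV 4.12 (cv2) and the standard library are available. Lean on these libraries where they do the work, as an engineer would, in place of code of your own. Each camera call takes 0.05 s, during which the arm holds its last target.

## Working session

There is one attempt and no reset: what is moved stays moved. The work goes in short steps, Python scripts to look and compute and a tool call to move; the robot and the scene stay as the last step left them, time stands still between calls to the robot, and variables do not carry over. Pictures are saved under pics/ and viewed, and the job is handed in when it is done.

Besides the shell and the picture viewer there is one more tool, called after "Call:" as a command line: name --argument value ..., lists and objects as JSON in quotes. servo_tool: Moves the arm, as the interface text tells. Its arguments: {"type":"object","properties":{"plan":{"type":"array","items":{"type":"object","properties":{"hand":{"type":"number"},"x":{"type":"number"},"y":{"type":"number"},"z":{"type":"number"},"ax":{"type":"number"},"ay":{"type":"number"},"az":{"type":"number"}}}},"force":{"type":"number"}},"required":["plan"]}

```bash
mkdir -p pics; cat > h.py <<'E'
import numpy as np, cv2
from rig import sensors, optics, manip
def grab(name,fn=None):
    f=optics.grab_frame(name)
    if fn: cv2.imwrite('pics/'+fn,cv2.cvtColor(f['pixels'],cv2.COLOR_RGB2BGR))
    np.savez('pics/'+name+'.npz',**f)
    return f
def load(name): return dict(np.load('pics/'+name+'.npz'))
def K(f):
    return 240/np.tan(np.radians(float(f['vfov']))/2),float(f['cx']),float(f['cy'])
def ray(f,u,v,z):
    """intersect pixel ray with plane z"""
    fl,cx,cy=K(f);T=np.linalg.inv(f['view']);d=T[:3,:3]@np.array([(u-cx)/fl,(v-cy)/fl,1]);o=T[:3,3]
    return o+d*(z-o[2])/d[2]
def cloud(f):
    fl,cx,cy=K(f);z=f['z_map'];v,u=np.mgrid[:480,:640]
    P=np.stack([(u-cx)/fl*z,(v-cy)/fl*z,z],-1);T=np.linalg.inv(f['view'])
    return P@T[:3,:3].T+T[:3,3]
def proj(f,p):
    fl,cx,cy=K(f);c=f['view']@np.append(p,1);return fl*c[0]/c[2]+cx,fl*c[1]/c[2]+cy
def crop(f,u0,v0,u1,v1,fn,s=4):
    im=cv2.cvtColor(f['pixels'],cv2.COLOR_RGB2BGR)[v0:v1,u0:u1]
    cv2.imwrite('pics/'+fn,cv2.resize(im,None,fx=s,fy=s,interpolation=cv2.INTER_CUBIC))
E
python3 - <<'E'
from h import *
for n in ['scene','top','wrist']:
    f=grab(n,n+'0.png');print(n,f['vfov'],f['cx'],f['cy'],np.linalg.inv(f['view'])[:3].round(3).tolist())
print(sensors.get_obs())
E
```

```text
scene 55.75862833729417 316.2213704398181 238.5637558846448 [[0.525, -0.327, 0.786, -0.315], [-0.851, -0.204, 0.484, -0.547], [0.002, -0.923, -0.385, 0.477]]
top 51.86027767299758 315.6794130381009 237.7420954328223 [[-0.03, -0.998, 0.059, 0.407], [-0.999, 0.029, -0.016, -0.035], [0.014, -0.059, -0.998, 1.458]]
wrist 69.57436819774536 320.61852240651393 237.10615147785745 [[0.25, -0.933, -0.258, 0.228], [-0.968, -0.242, -0.065, -0.612], [-0.002, 0.266, -0.964, 0.372]]
{'time': 0.15, 'q': array([-8.02500967e+01,  7.12520126e+00,  9.46167007e+01,  1.06247628e-03,
        7.83520452e+01, -4.73216146e+00]), 'joint_vel': array([-0.04140839, -0.13719207, -0.19988288,  0.109291  , -0.10602655,
       -0.0391128 ]), 'joint_torque': array([ 6.03632689e-04, -4.24225652e+01, -3.66014349e+01, -7.81032941e-05,
        4.61561329e-03, -3.62809004e-06]), 'tcp_pos': array([ 0.16245044, -0.62887756,  0.23032603]), 'ee_rot': array([[-2.59777934e-04,  2.50073082e-01, -9.68226929e-01],
       [ 1.61907953e-03, -9.68225587e-01, -2.50073170e-01],
       [-9.99998656e-01, -1.63259990e-03, -1.53364567e-04]]), 'ft_force': array([-0.3687581 , -0.11081976, -0.74748581]), 'moment': array([-0.00493204, -0.01075578, -0.01013135]), 'width': 0.08563362470729727}
```

View pics/top0.png

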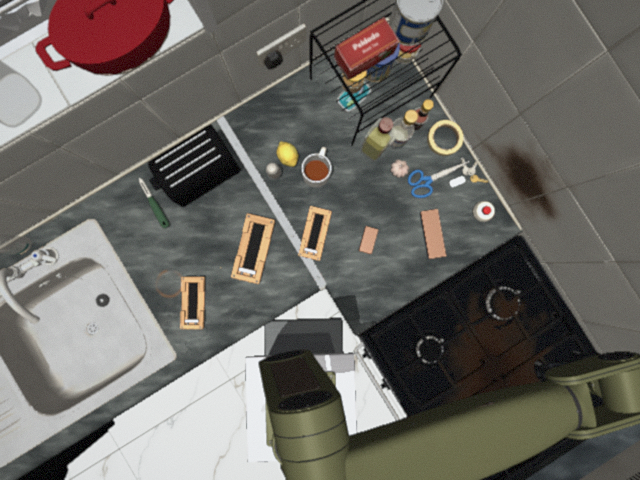

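View pics/scene0.png

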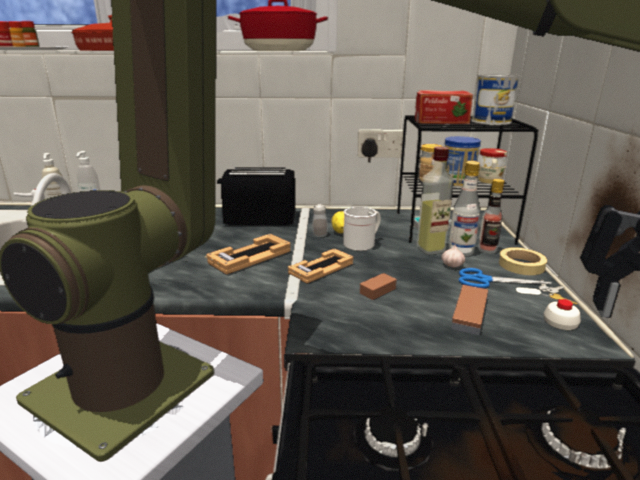

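```bash
python3 - <<'E'
from h import *
f=load('top')
crop(f,170,190,350,340,'c1.png',4)
crop(f,400,190,500,270,'c2.png',8)
P=cloud(f)
for u,v in [(253,248),(215,230),(433,233),(450,210),(368,239),(315,232),(192,302),(280,290),(340,250)]: print(u,v,P[v,u].round(3))
E
```

```text
253 248 [0.467 0.126 0.018]
215 230 [0.524 0.238 0.004]
433 233 [ 0.496 -0.402  0.021]
450 210 [ 0.565 -0.463 -0.006]
368 239 [ 0.484 -0.211  0.021]
315 232 [ 0.509 -0.056  0.012]
192 302 [0.316 0.306 0.015]
280 290 [ 0.342  0.051 -0.001]
340 250 [ 0.455 -0.129 -0.003]
```

View pics/c1.png

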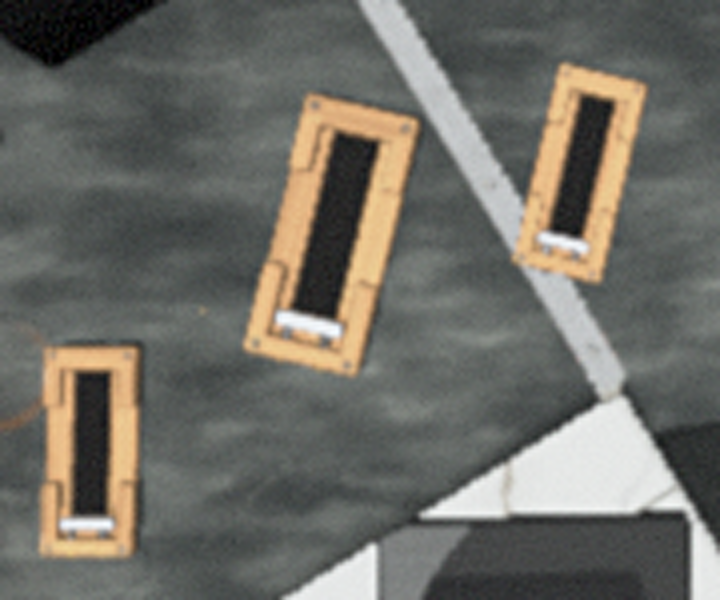

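View pics/c2.png

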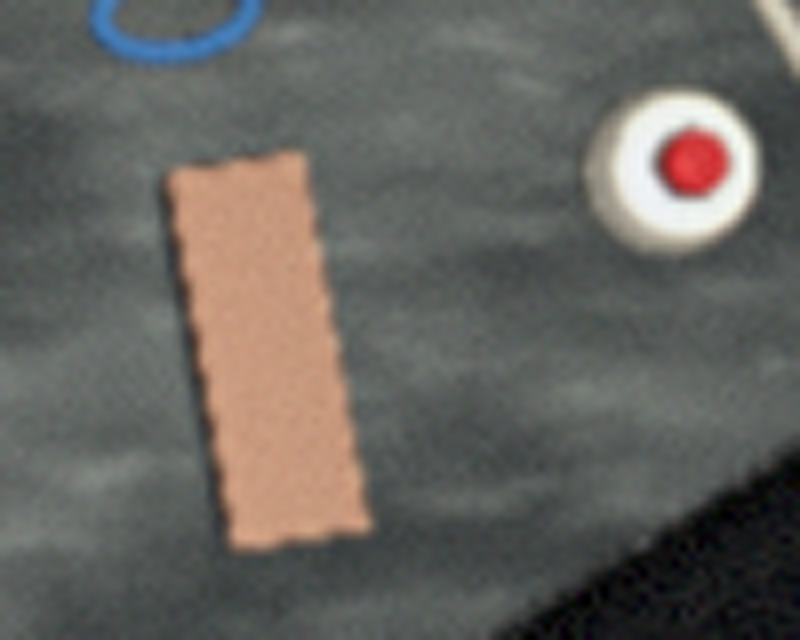

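```bash
python3 - <<'E'
from h import *
f=load('top')
def rep(c,s,o,z):
    p=np.array([ray(f,u/s+o[0],v/s+o[1],z) for u,v in c]); 
    print('ctr',p.mean(0).round(4),'edges',np.linalg.norm(np.roll(p,-1,0)-p,axis=1).round(4))
    a=(p[2]+p[3]-p[0]-p[1]); print('dir far->near',np.degrees(np.arctan2(a[1],a[0])).round(2))
rep([(308,96),(420,120),(356,376),(244,350)],4,(170,190),.028)
rep([(562,64),(646,86),(600,282),(514,262)],4,(170,190),.028)
rep([(44,346),(140,346),(134,556),(40,556)],4,(170,190),.028)
rep([(168,172),(305,152),(370,528),(230,548)],8,(400,190),.025)
# jaw
for u,v in [(280,316),(342,332)]: print(ray(f,u/4+170,v/4+190,.028))
E
```

```text
ctr [0.4649 0.1245 0.028 ] edges [0.0832 0.1907 0.0828 0.1893]
dir far->near 164.64
ctr [ 0.5045 -0.0566  0.028 ] edges [0.0633 0.1465 0.0639 0.1483]
dir far->near 164.91
ctr [0.3152 0.3016 0.028 ] edges [0.0689 0.1499 0.067  0.1497]
dir far->near 177.77
ctr [ 0.4937 -0.4022  0.025 ] edges [0.051  0.1393 0.0518 0.1391]
dir far->near -172.89
[0.40753986 0.16328927 0.028     ]
[0.39469282 0.11890887 0.028     ]
```

```bash
cat >> h.py <<'E'
from scipy.spatial.transform import Rotation as R
def Rt(yaw,tilt=0):
    """tool x down, tool y horizontal at yaw; tilt about tool y (deg)"""
    a=np.radians(yaw);x=np.array([0,0,-1.]);y=np.array([np.cos(a),np.sin(a),0]);z=np.cross(x,y)
    return np.stack([x,y,z],1)@R.from_euler('y',tilt,degrees=True).as_matrix()
def rel(p,Rg,o=None):
    o=o or sensors.get_obs();R0=o['ee_rot']
    s=R0.T@(np.array(p)-o['tcp_pos']);w=R.from_matrix(R0.T@Rg).as_rotvec()
    print('xyz',s.round(4),'rot',w.round(4));return s,w
E
python3 - <<'E'
from h import *
print(Rt(-75.5))
rel([.49,-.402,.20],Rt(-82.9))
E
```

```text
[[ 0.          0.25038    -0.96814764]
 [ 0.         -0.96814764 -0.25038   ]
 [-1.          0.          0.        ]]
xyz [ 0.0306 -0.1377 -0.3739] rot [ 0.1288 -0.      0.0016]
```

Call:
servo_tool --plan '[{"hand": 1,"x": 0.0306,"y": -0.1377,"z": -0.3739,"ax": 0.1288,"az": 0.0016},{"hand": 1,"x": 0.0306,"y": -0.1377,"z": -0.3739,"ax": 0.1288,"az": 0.0016},{"hand": 1,"x": 0.0306,"y": -0.1377,"z": -0.3739,"ax": 0.1288,"az": 0.0016},{"hand": 1,"x": 0.0306,"y": -0.1377,"z": -0.3739,"ax": 0.1288,"az": 0.0016},{"hand": 1,"x": 0.0306,"y": -0.1377,"z": -0.3739,"ax": 0.1288,"az": 0.0016},{"hand": 1,"x": 0.0306,"y": -0.1377,"z": -0.3739,"ax": 0.1288,"az": 0.0016},{"hand": 1,"x": 0.0306,"y": -0.1377,"z": -0.3739,"ax": 0.1288,"az": 0.0016},{"hand": 1,"x": 0.0306,"y": -0.1377,"z": -0.3739,"ax": 0.1288,"az": 0.0016},{"hand": 1,"x": 0.0306,"y": -0.1377,"z": -0.3739,"ax": 0.1288,"az": 0.0016},{"hand": 1,"x": 0.0306,"y": -0.1377,"z": -0.3739,"ax": 0.1288,"az": 0.0016},{"hand": 1,"x": 0.0306,"y": -0.1377,"z": -0.3739,"ax": 0.1288,"az": 0.0016},{"hand": 1,"x": 0.0306,"y": -0.1377,"z": -0.3739,"ax": 0.1288,"az": 0.0016}]'

```text
$.plan[0]: bad value
```

```bash
python3 - <<'E'
from h import *
f=grab('wrist','w1.png');o=sensors.get_obs();print(o['time'],o['tcp_pos'],o['ft_force'],o['q'])
print([proj(f,p) for p in ([.4937,-.4022,.025],o['tcp_pos'])])
E
```

```text
0.2 [ 0.16244502 -0.62896893  0.23052398] [-0.43151887  0.29174183  0.82646474] [-8.02514632e+01  7.11768028e+00  9.46057531e+01 -7.84557843e-05
  7.83511301e+01 -4.73136118e+00]
[(np.float64(135.02995823361894), np.float64(-298.3140704251531)), (np.float64(322.33560949502026), np.float64(298.73670120139235))]
```

View pics/w1.png

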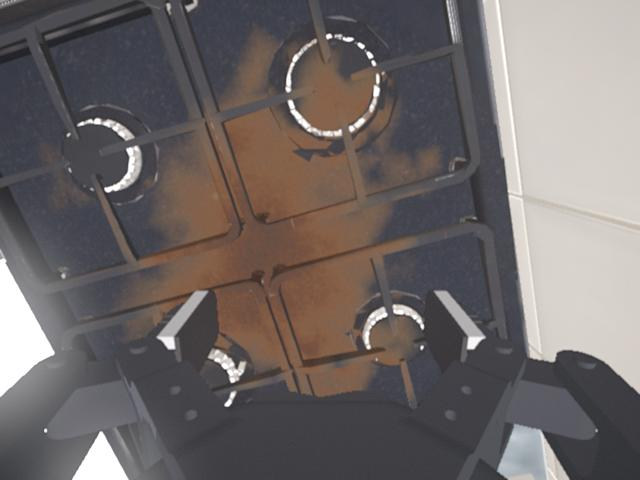

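Call:
servo_tool --plan '[{"hand": 1,"x": 0.031,"y": -0.138,"z": -0.374,"ax": 0.129,"ay": 0,"az": 0},{"hand": 1,"x": 0.031,"y": -0.138,"z": -0.374,"ax": 0.129,"ay": 0,"az": 0},{"hand": 1,"x": 0.031,"y": -0.138,"z": -0.374,"ax": 0.129,"ay": 0,"az": 0},{"hand": 1,"x": 0.031,"y": -0.138,"z": -0.374,"ax": 0.129,"ay": 0,"az": 0},{"hand": 1,"x": 0.031,"y": -0.138,"z": -0.374,"ax": 0.129,"ay": 0,"az": 0},{"hand": 1,"x": 0.031,"y": -0.138,"z": -0.374,"ax": 0.129,"ay": 0,"az": 0},{"hand": 1,"x": 0.031,"y": -0.138,"z": -0.374,"ax": 0.129,"ay": 0,"az": 0},{"hand": 1,"x": 0.031,"y": -0.138,"z": -0.374,"ax": 0.129,"ay": 0,"az": 0},{"hand": 1,"x": 0.031,"y": -0.138,"z": -0.374,"ax": 0.129,"ay": 0,"az": 0},{"hand": 1,"x": 0.031,"y": -0.138,"z": -0.374,"ax": 0.129,"ay": 0,"az": 0},{"hand": 1,"x": 0.031,"y": -0.138,"z": -0.374,"ax": 0.129,"ay": 0,"az": 0},{"hand": 1,"x": 0.031,"y": -0.138,"z": -0.374,"ax": 0.129,"ay": 0,"az": 0}]'

```text
time: 1.4
tcp_pos: [0.4891, -0.4032, 0.2004]
ee_rot: [[-0.0, 0.122, -0.993], [-0.0, -0.993, -0.122], [-1.0, 0.0, 0.0]]
ft_force: [-0.1, 1.0, 0.3]
width: 0.0855
```

```bash
python3 - <<'E'
from h import *
f=grab('wrist','w1.png');o=sensors.get_obs();print(o['time'],o['tcp_pos'],o['ft_force'],o['q'])
print([proj(f,p) for p in ([.4937,-.4022,.025],o['tcp_pos'])])
E
```

```text
1.45 [ 0.48912463 -0.40322279  0.200474  ] [-0.06310777  0.05618546  1.2845814 ] [-4.43492009e+01  6.27321530e+00  9.84588618e+01 -6.25514402e-03
  7.52599843e+01  3.86795541e+01]
[(np.float64(320.9024019639151), np.float64(211.60460354428716)), (np.float64(322.26629751903903), np.float64(298.33684984731997))]
```

View pics/w1.png

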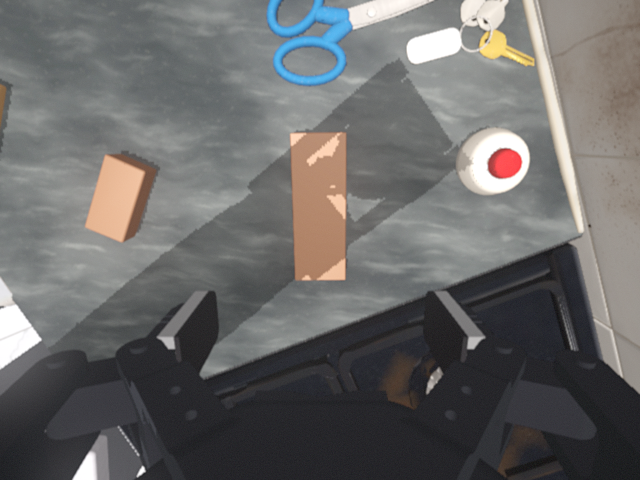

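```bash
python3 - <<'E'
from h import *
f=load('wrist');crop(f,270,110,370,300,'c3.png',4)
E
```

```text
(no output)
```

View pics/c3.png

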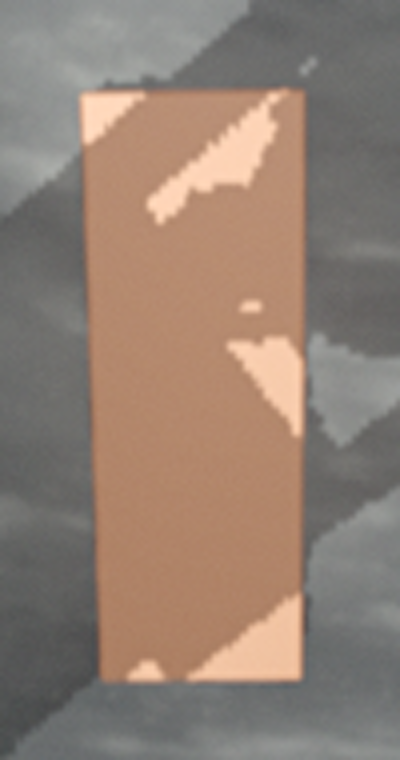

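```bash
python3 - <<'E'
from h import *
f=load('wrist')
p=np.array([ray(f,u/4+270-.4,v/4+110-.4,.025) for u,v in [(80,92),(305,90),(302,681),(100,682)]])
print(p.round(4),p.mean(0),np.linalg.norm(np.roll(p,-1,0)-p,axis=1))
for a in (p[2]-p[1],p[3]-p[0],(p[2]+p[3]-p[0]-p[1])): print(np.degrees(np.arctan2(a[1],a[0])))
c=p.mean(0)
rel([c[0],c[1],.03],Rt(-82.9+0))
E
```

```text
[[ 0.5604 -0.3663  0.025 ]
 [ 0.5668 -0.4153  0.025 ]
 [ 0.4287 -0.4342  0.025 ]
 [ 0.4224 -0.3848  0.025 ]] [ 0.49459379 -0.40015844  0.025     ] [0.04940825 0.13935784 0.04976704 0.13919584]
-172.20145567970454
-172.3486590812007
-172.2750145756379
xyz [ 0.1705 -0.0024 -0.0058] rot [-0.0022 -0.     -0.0002]
```

```bash
python3 - <<'E'
from h import *
rel([.4946,-.4002,.03],Rt(-82.28))
rel([.4946,-.4002,-0.001],Rt(-82.28))
E
```

```text
xyz [ 0.1705 -0.0024 -0.0058] rot [-0.013  -0.     -0.0002]
xyz [ 0.2015 -0.0024 -0.0058] rot [-0.013  -0.     -0.0002]
```

Call:
servo_tool --plan '[{"hand": 1,"x": 0.045,"y": -0.0024,"z": -0.0058,"ax": -0.013,"ay": 0,"az": 0},{"hand": 1,"x": 0.09,"y": -0.0024,"z": -0.0058,"ax": -0.013,"ay": 0,"az": 0},{"hand": 1,"x": 0.13,"y": -0.0024,"z": -0.0058,"ax": -0.013,"ay": 0,"az": 0},{"hand": 1,"x": 0.16,"y": -0.0024,"z": -0.0058,"ax": -0.013,"ay": 0,"az": 0},{"hand": 1,"x": 0.18,"y": -0.0024,"z": -0.0058,"ax": -0.013,"ay": 0,"az": 0},{"hand": 1,"x": 0.19,"y": -0.0024,"z": -0.0058,"ax": -0.013,"ay": 0,"az": 0},{"hand": 1,"x": 0.196,"y": -0.0024,"z": -0.0058,"ax": -0.013,"ay": 0,"az": 0},{"hand": 1,"x": 0.2,"y": -0.0024,"z": -0.0058,"ax": -0.013,"ay": 0,"az": 0},{"hand": 1,"x": 0.2,"y": -0.0024,"z": -0.0058,"ax": -0.013,"ay": 0,"az": 0}]'

```text
time: 2.35
tcp_pos: [0.4959, -0.3997, 0.0011]
ee_rot: [[0.001, 0.136, -0.991], [-0.001, -0.991, -0.136], [-1.0, 0.001, -0.001]]
ft_force: [-0.5, 0.2, 0.4]
width: 0.0851
```

```bash
python3 - <<'E'
from h import *
f=grab('wrist','w2.png');f=grab('scene');crop(f,420,180,580,300,'s2.png',5)
E
```

```text
(no output)
```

View pics/s2.png

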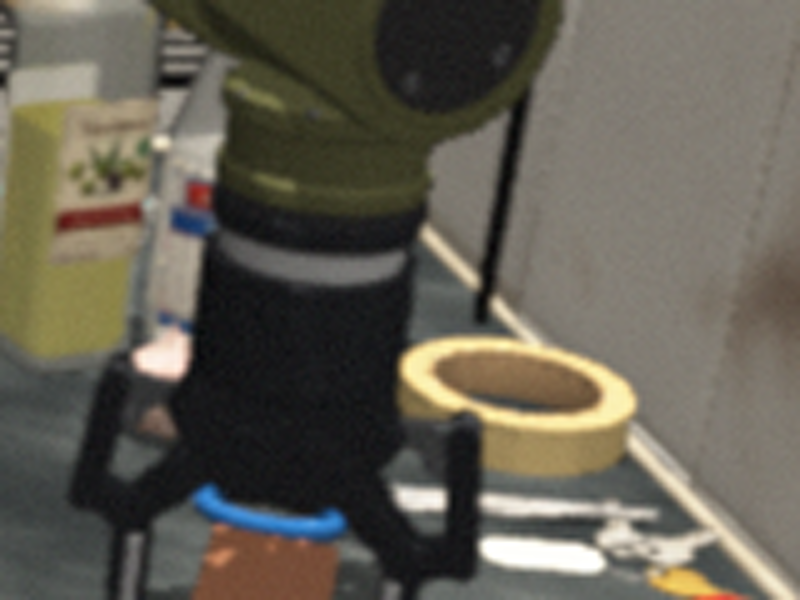

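View pics/w2.png

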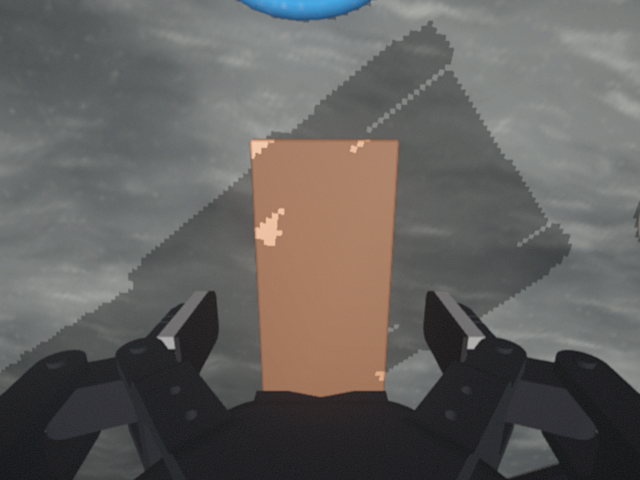

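Call:
servo_tool --plan '[{"hand": -1,"x": 0,"y": 0,"z": 0,"ax": 0,"ay": 0,"az": 0},{"hand": -1,"x": 0,"y": 0,"z": 0,"ax": 0,"ay": 0,"az": 0},{"hand": -1,"x": 0,"y": 0,"z": 0,"ax": 0,"ay": 0,"az": 0},{"hand": -1,"x": 0,"y": 0,"z": 0,"ax": 0,"ay": 0,"az": 0},{"hand": -1,"x": 0,"y": 0,"z": 0,"ax": 0,"ay": 0,"az": 0},{"hand": -1,"x": 0,"y": 0,"z": 0,"ax": 0,"ay": 0,"az": 0},{"hand": -1,"x": 0,"y": 0,"z": 0,"ax": 0,"ay": 0,"az": 0},{"hand": -1,"x": 0,"y": 0,"z": 0,"ax": 0,"ay": 0,"az": 0}]' --force 50

```text
time: 3.25
tcp_pos: [0.4962, -0.3997, 0.0013]
ee_rot: [[0.001, 0.136, -0.991], [-0.001, -0.991, -0.136], [-1.0, 0.001, -0.001]]
ft_force: [0.5, -0.1, 5.4]
width: 0.0491
```

```bash
python3 - <<'E'
from h import *
f=grab('wrist','w3.png');o=sensors.get_obs();print(o['tcp_pos'],o['ft_force'],o['width'],o['ee_rot'].round(4))
E
```

```text
[ 0.4962465  -0.3997091   0.00133637] [ 0.59868722 -0.1149033   5.1086181 ] 0.048981455702612524 [[ 0.0013  0.1364 -0.9906]
 [-0.0013 -0.9906 -0.1365]
 [-1.      0.0015 -0.0011]]
```

View pics/w3.png

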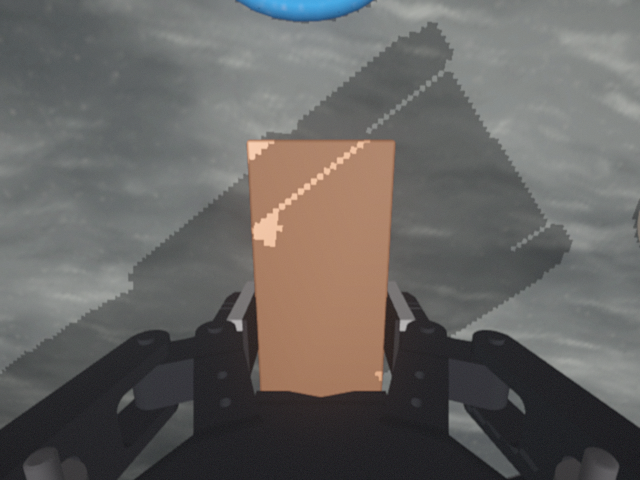

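```bash
python3 - <<'E'
from h import *
f=load('wrist');crop(f,230,120,420,270,'c4.png',4);o=sensors.get_obs()
for u,v in [(247.6,140),(395,140.3),(386,340),(257,340),(250.5,200),(392.7,200)]:
    p=ray(f,u,v,.025);print(u,v,p.round(4),'tool',(o['ee_rot'].T@(p-o['tcp_pos'])).round(4))
E
```

```text
247.6 140 [ 0.5602 -0.3659  0.025 ] tool [-0.0236 -0.0247 -0.068 ]
395 140.3 [ 0.5667 -0.414   0.025 ] tool [-0.0236  0.0238 -0.0679]
386 340 [ 0.4933 -0.4248  0.025 ] tool [-0.0236  0.0245  0.0063]
257 340 [ 0.4866 -0.3755  0.025 ] tool [-0.0237 -0.0252  0.0063]
250.5 200 [ 0.5405 -0.3685  0.025 ] tool [-0.0236 -0.0248 -0.0481]
392.7 200 [ 0.5471 -0.417   0.025 ] tool [-0.0236  0.0241 -0.0481]
```

View pics/c4.png

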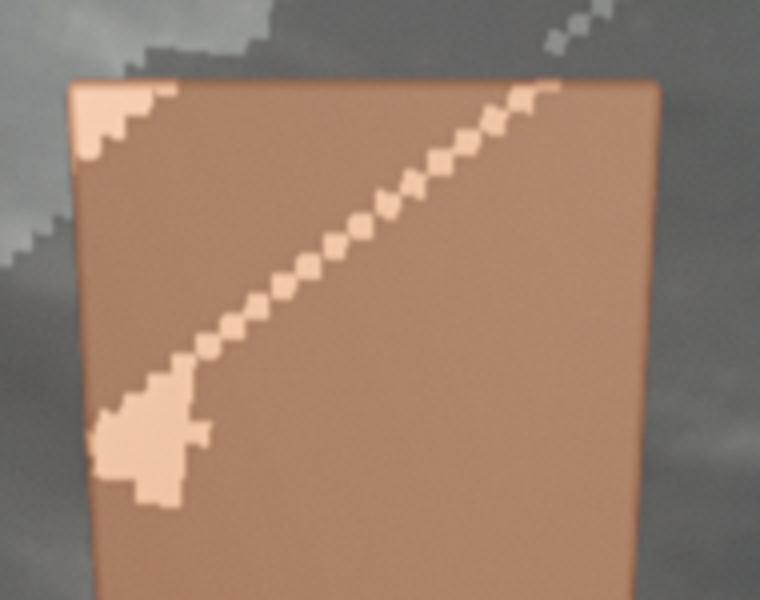

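```bash
python3 - <<'E'
from h import *
s,w=rel([.436,.018,.2],Rt(-105.36))
E
```

```text
xyz [-0.1993 -0.4217  0.0025] rot [ 0.405  -0.0014 -0.0013]
```

Call:
servo_tool --plan '[{"hand": -1,"x": -0.01,"y": 0,"z": 0,"ax": 0,"ay": 0,"az": 0},{"hand": -1,"x": -0.03,"y": 0,"z": 0,"ax": 0,"ay": 0,"az": 0},{"hand": -1,"x": -0.06,"y": 0,"z": 0,"ax": 0,"ay": 0,"az": 0},{"hand": -1,"x": -0.09,"y": 0,"z": 0,"ax": 0,"ay": 0,"az": 0},{"hand": -1,"x": -0.12,"y": -0.01,"z": 0,"ax": 0,"ay": 0,"az": 0},{"hand": -1,"x": -0.15,"y": -0.03,"z": 0,"ax": 0.02,"ay": 0,"az": 0},{"hand": -1,"x": -0.17,"y": -0.06,"z": 0,"ax": 0.06,"ay": 0,"az": 0},{"hand": -1,"x": -0.19,"y": -0.1,"z": 0,"ax": 0.1,"ay": 0,"az": 0},{"hand": -1,"x": -0.1993,"y": -0.14,"z": 0.0,"ax": 0.14,"ay": 0,"az": 0},{"hand": -1,"x": -0.1993,"y": -0.18,"z": 0.001,"ax": 0.18,"ay": 0,"az": 0},{"hand": -1,"x": -0.1993,"y": -0.22,"z": 0.001,"ax": 0.22,"ay": 0,"az": 0},{"hand": -1,"x": -0.1993,"y": -0.26,"z": 0.001,"ax": 0.26,"ay": 0,"az": 0},{"hand": -1,"x": -0.1993,"y": -0.3,"z": 0.002,"ax": 0.3,"ay": 0,"az": 0},{"hand": -1,"x": -0.1993,"y": -0.34,"z": 0.002,"ax": 0.34,"ay": 0,"az": 0},{"hand": -1,"x": -0.1993,"y": -0.38,"z": 0.002,"ax": 0.38,"ay": 0,"az": 0},{"hand": -1,"x": -0.1993,"y": -0.405,"z": 0.0025,"ax": 0.4,"ay": -0.0014,"az": -0.0013},{"hand": -1,"x": -0.1993,"y": -0.4217,"z": 0.0025,"ax": 0.405,"ay": -0.0014,"az": -0.0013},{"hand": -1,"x": -0.1993,"y": -0.4217,"z": 0.0025,"ax": 0.405,"ay": -0.0014,"az": -0.0013},{"hand": -1,"x": -0.1993,"y": -0.4217,"z": 0.0025,"ax": 0.405,"ay": -0.0014,"az": -0.0013}]'

```text
time: 5.2
tcp_pos: [0.4348, 0.0184, 0.1986]
ee_rot: [[-0.003, -0.264, -0.965], [0.001, -0.965, 0.264], [-1.0, -0.0, 0.003]]
ft_force: [0.4, -0.2, -3.5]
width: 0.049
```

```bash
python3 - <<'E'
from h import *
f=grab('wrist','w4.png');o=sensors.get_obs();print(o['tcp_pos'],o['ft_force'],o['moment'],o['width'],o['ee_rot'].round(4),o['q'])
np.savez('pics/w4.npz',**f)
E
```

```text
[0.43504051 0.01799558 0.19886583] [-0.2630157   0.86430707 -2.94312301] [ 0.00445381 -0.00456794 -0.0180372 ] 0.04865071089651671 [[-2.900e-03 -2.650e-01 -9.643e-01]
 [ 1.100e-03 -9.643e-01  2.650e-01]
 [-1.000e+00 -3.000e-04  3.100e-03]] [-4.73384220e+00 -2.02751462e+01  1.22688684e+02  5.04045750e-02
  7.77551472e+01  1.00620805e+02]
```

View pics/w4.png

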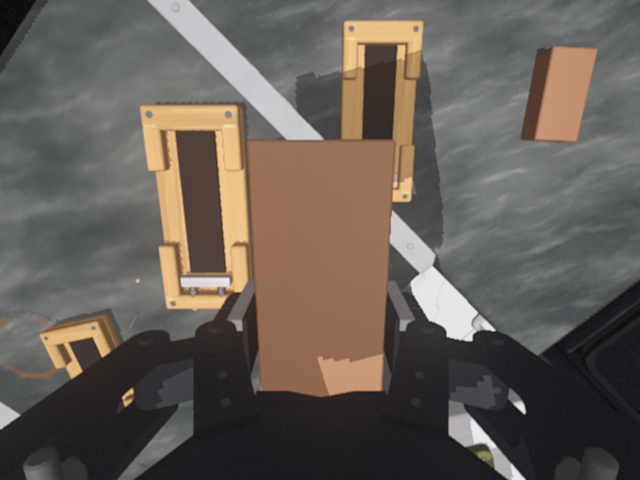

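```bash
python3 - <<'E'
from h import *
f=dict(np.load('pics/w4.npz'));crop(f,130,95,260,215,'c5.png',6);crop(f,130,195,260,315,'c6.png',6)
E
```

```text
(no output)
```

View pics/c5.png

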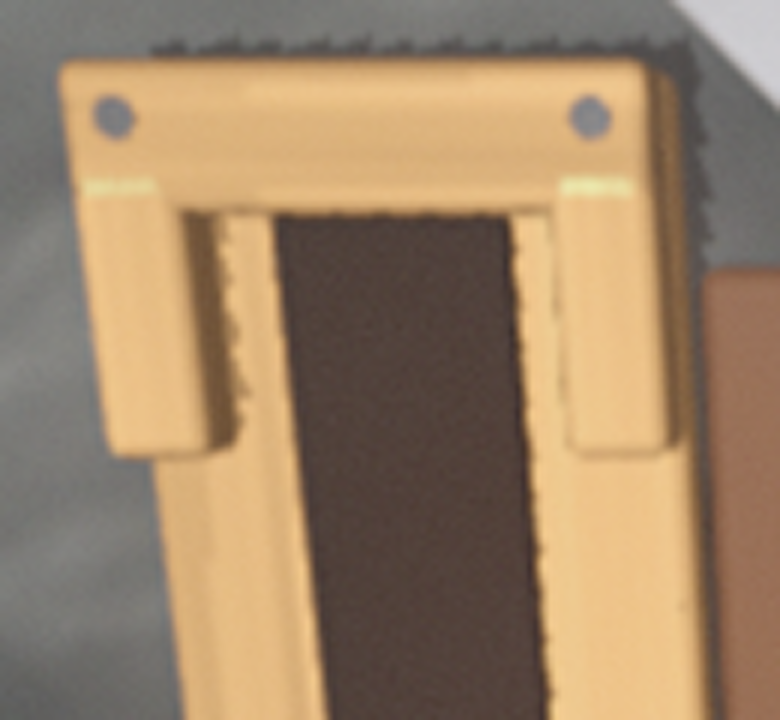

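View pics/c6.png

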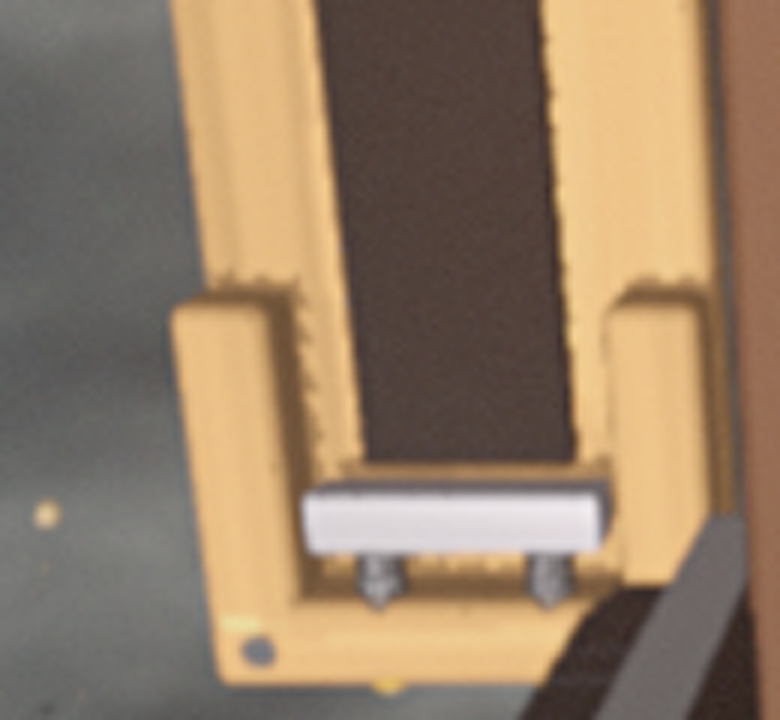

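```bash
cat > m.py <<'E'
from h import *
f=dict(np.load('pics/w4.npz'))
def g(u,v,o,z=.028): return ray(f,(u+.5)/6-.5+o[0],(v+.5)/6-.5+o[1],z)
a=(130,95);b=(130,195)
pts={'TL':(60,63,a),'TR':(645,63,a),'BL':(222,683,b),'s1':(113,117,a),'s2':(590,116,a),'s3':(258,650,b),
'stopL':(185,209,a),'stopR':(550,209,a),'ciL1':(172,200,a),'ciL2':(210,440,a),'ciR1':(552,200,a),'ciR2':(570,440,a),
'ciL3':(270,310,b),'ciL4':(300,590,b),'ciR3':(608,315,b),'ciR4':(621,580,b),'jL':(303,492,b),'jR':(605,492,b)}
P={k:g(*v) for k,v in pts.items()}
left=np.array([P[k][:2] for k in ('ciL1','ciL2','ciL3','ciL4')]);right=np.array([P[k][:2] for k in ('ciR1','ciR2','ciR3','ciR4')])
for q in (left,right):
    vx,vy,x,y=cv2.fitLine(q.astype(np.float32),cv2.DIST_L2,0,.01,.01).ravel();print('yaw',np.degrees(np.arctan2(vy,vx)))
d=P['s3']-P['s1'];print('screw yaw',np.degrees(np.arctan2(d[1],d[0])), np.linalg.norm(d),np.linalg.norm(P['s2']-P['s1']))
d=P['BL']-P['TL'];print('outer yaw',np.degrees(np.arctan2(d[1],d[0])), np.linalg.norm(d),np.linalg.norm(P['TR']-P['TL']))
d=P['s2']-P['s1'];print('screw yaw+90',np.degrees(np.arctan2(d[1],d[0]))+90)
yaw=np.radians(164.64);X=np.array([np.cos(yaw),np.sin(yaw)]);Y=np.array([-X[1],X[0]])
c=np.array([.4649,.1245])
for k,p in P.items(): print(k,p.round(4),'holder',((p[:2]-c)@X).round(4),((p[:2]-c)@Y).round(4))
E
python3 m.py
```

```text
yaw -14.817381
yaw -15.396844
screw yaw 164.77908375411923 0.1766267895230752 0.06782300332820146
outer yaw 164.72983083595352 0.18983250502322002 0.08261979033930646
screw yaw+90 -15.187693316548476
TL [0.5685 0.1416 0.028 ] holder -0.0954 -0.044
TR [0.5467 0.0619 0.028 ] holder -0.0955 0.0387
BL [0.3854 0.1916 0.028 ] holder 0.0944 -0.0437
s1 [0.5599 0.1372 0.028 ] holder -0.0882 -0.0374
s2 [0.5421 0.0718 0.028 ] holder -0.0884 0.0304
s3 [0.3895 0.1836 0.028 ] holder 0.0884 -0.037
stopL [0.5455 0.1322 0.028 ] holder -0.0757 -0.0287
stopR [0.5317 0.0815 0.028 ] holder -0.0758 0.0237
ciL1 [0.5472 0.1335 0.028 ] holder -0.077 -0.0305
ciL2 [0.5141 0.1411 0.028 ] holder -0.0431 -0.0291
ciR1 [0.5328 0.0808 0.028 ] holder -0.077 0.0241
ciR2 [0.5001 0.0897 0.028 ] holder -0.0431 0.0242
ciL3 [0.4438 0.1598 0.028 ] holder 0.0297 -0.0284
ciL4 [0.3977 0.1729 0.028 ] holder 0.0776 -0.0289
ciR3 [0.429  0.1087 0.028 ] holder 0.0304 0.0248
ciR4 [0.3855 0.1217 0.028 ] holder 0.0758 0.0238
jL [0.4137 0.1661 0.028 ] holder 0.0604 -0.0265
jR [0.4008 0.1191 0.028 ] holder 0.0604 0.0222
```

```bash
python3 - <<'E'
from h import *
s,w=rel([.493,.228,.2],Rt(-105.25))
E
```

```text
xyz [-1.100e-03 -2.179e-01 -2.000e-04] rot [-0.002   0.0031  0.0003]
```

Call:
servo_tool --plan '[{"hand": -1,"x": -0.001,"y": -0.02,"z": 0,"ax": -0.002,"ay": 0.003,"az": 0},{"hand": -1,"x": -0.001,"y": -0.06,"z": 0,"ax": -0.002,"ay": 0.003,"az": 0},{"hand": -1,"x": -0.001,"y": -0.1,"z": 0,"ax": -0.002,"ay": 0.003,"az": 0},{"hand": -1,"x": -0.001,"y": -0.14,"z": 0,"ax": -0.002,"ay": 0.003,"az": 0},{"hand": -1,"x": -0.001,"y": -0.18,"z": 0,"ax": -0.002,"ay": 0.003,"az": 0},{"hand": -1,"x": -0.001,"y": -0.205,"z": 0,"ax": -0.002,"ay": 0.003,"az": 0},{"hand": -1,"x": -0.001,"y": -0.218,"z": 0,"ax": -0.002,"ay": 0.003,"az": 0},{"hand": -1,"x": -0.001,"y": -0.218,"z": 0,"ax": -0.002,"ay": 0.003,"az": 0},{"hand": -1,"x": -0.001,"y": -0.218,"z": 0,"ax": -0.002,"ay": 0.003,"az": 0}]'

```text
time: 6.15
tcp_pos: [0.4933, 0.2273, 0.2004]
ee_rot: [[0.0, -0.264, -0.965], [-0.001, -0.965, 0.264], [-1.0, 0.0, -0.001]]
ft_force: [0.5, -0.6, -4.4]
width: 0.049
```

```bash
python3 - <<'E'
from h import *
f=grab('wrist','w5.png');o=sensors.get_obs();print(o['time'],o['tcp_pos'],o['ee_rot'].round(4))
np.savez('pics/w5.npz',**f)
c=proj(f,[.47,.124,.028]);print(c)
crop(f,385,95,515,215,'c7.png',6);crop(f,385,195,515,315,'c8.png',6)
E
```

```text
6.2 [0.49331864 0.22716691 0.20048149] [[ 8.000e-04 -2.644e-01 -9.644e-01]
 [-3.000e-04 -9.644e-01  2.644e-01]
 [-1.000e+00  1.000e-04 -9.000e-04]]
(np.float64(435.8932172651552), np.float64(211.9734631399978))
```

View pics/w5.png

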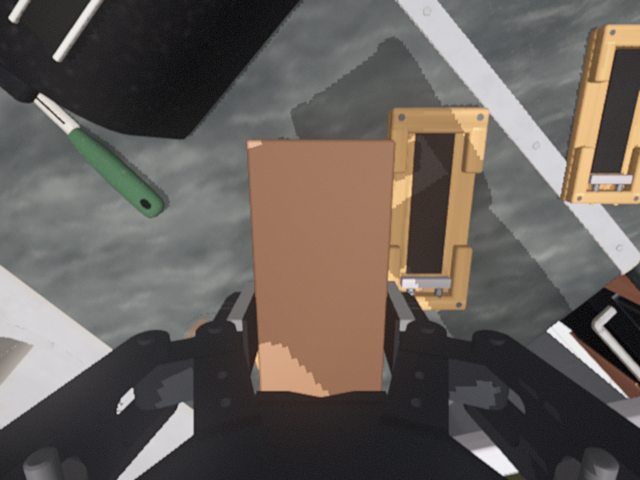

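View pics/c7.png

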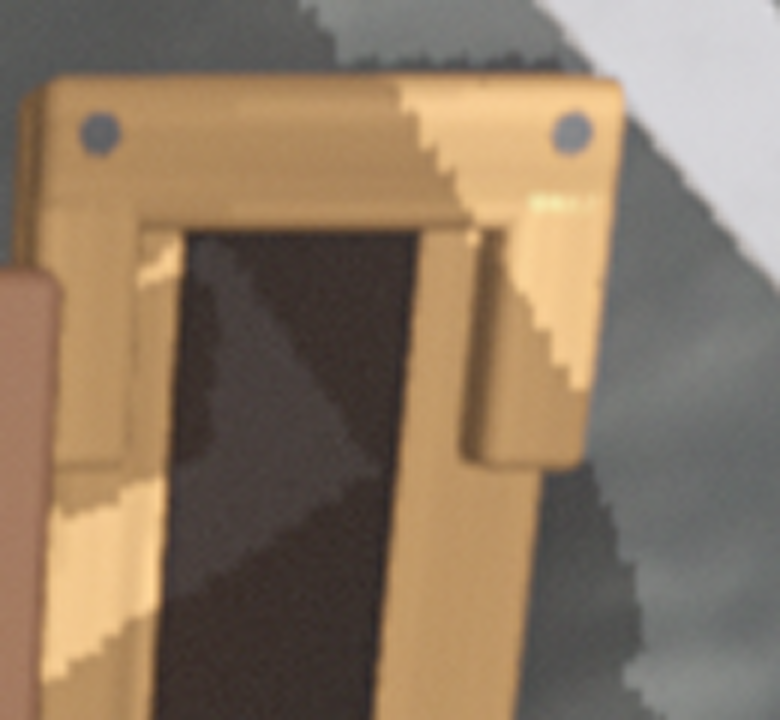

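View pics/c8.png

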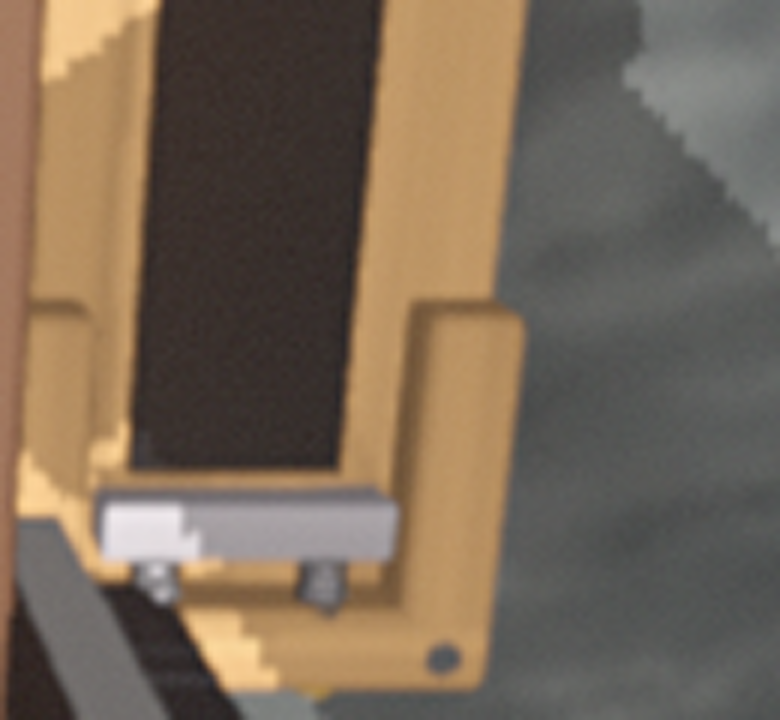

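```bash
sed -e "s/w4.npz/w5.npz/" -e "s/^a=.*/a=(385,95);b=(385,195)/" m.py > m2.py; python3 - <<'E'
import re
s=open('m2.py').read()
i=s.index('pts={');j=s.index('P={k')
s=s[:i]+"""pts={'TL':(48,80,a),'TR':(622,82,a),'BL':(486,686,b),'s1':(572,132,a),'s2':(99,133,a),'s3':(443,659,b),
'stopL':(140,225,a),'stopR':(500,225,a),'ciL1':(135,225,a),'ciL2':(122,455,a),'ciR1':(510,230,a),'ciR2':(485,455,a),
'ciL3':(90,320,b),'ciL4':(82,450,b),'ciR3':(430,320,b),'ciR4':(405,590,b),'jL':(103,500,b),'jR':(398,500,b)}
"""+s[j:]
open('m2.py','w').write(s)
E
python3 m2.py
```

```text
yaw -15.397382
yaw -15.373309
screw yaw 164.78051343974187 0.17701786272220657 0.06778691333495833
outer yaw -171.47702165912764 0.20654858504674412 0.0817916717109333
screw yaw+90 164.81896872677976
TL [0.5691 0.1436 0.028 ] holder -0.0954 -0.046
TR [0.5473 0.0647 0.028 ] holder -0.0952 0.0358
BL [0.3648 0.113  0.028 ] holder 0.0934 0.0376
s1 [0.5424 0.0726 0.028 ] holder -0.0885 0.0295
s2 [0.5602 0.138  0.028 ] holder -0.0883 -0.0383
s3 [0.3716 0.1191 0.028 ] holder 0.0885 0.03
stopL [0.5462 0.1349 0.028 ] holder -0.0757 -0.0315
stopR [0.5325 0.0845 0.028 ] holder -0.0757 0.0207
ciL1 [0.5464 0.1356 0.028 ] holder -0.0757 -0.0323
ciL2 [0.5147 0.144  0.028 ] holder -0.0428 -0.032
ciR1 [0.5314 0.0832 0.028 ] holder -0.075 0.0222
ciR2 [0.5004 0.0918 0.028 ] holder -0.0429 0.0222
ciL3 [0.4448 0.1635 0.028 ] holder 0.0297 -0.0323
ciL4 [0.4236 0.1692 0.028 ] holder 0.0517 -0.0322
ciR3 [0.4306 0.1115 0.028 ] holder 0.0297 0.0216
ciR4 [0.3856 0.1231 0.028 ] holder 0.0761 0.0224
jL [0.4142 0.1677 0.028 ] holder 0.0603 -0.0283
jR [0.4016 0.1215 0.028 ] holder 0.0602 0.0196
```

```bash
cat >> h.py <<'E'
PK=np.array([.4717,.1263,.018]);YAW=164.75
Xh=np.array([np.cos(np.radians(YAW)),np.sin(np.radians(YAW)),0]);Yh=np.array([-Xh[1],Xh[0],0])
COR=np.array([.0013,0,.0716])
def stone(xb,zb,th,y=0):
    """pocket-frame bottom jaw-end corner (mm), tilt deg -> tcp pose"""
    Rg=Rt(YAW-270,th);c=PK+Xh*xb/1e3+Yh*y/1e3+np.array([0,0,zb/1e3])
    return c-Rg@COR,Rg
def where(o):
    Rg=o['ee_rot'];c=o['tcp_pos']+Rg@COR-PK;F=o['ft_force']
    th=np.degrees(np.arcsin(-Rg[2,2]));a=Rg[:,1];yaw=np.degrees(np.arctan2(a[1],a[0]))
    print('t %.2f xb %.2f y %.2f zb %.2f th %.2f yaw %.2f | Fx %.2f Fy %.2f Fz %.2f w %.4f'%(o['time'],c@Xh*1e3,c@Yh*1e3,c[2]*1e3,th,yaw,F@Xh,F@Yh,F[2],o['width']),'M',o['moment'].round(2))
E
python3 - <<'E'
from h import *
o=sensors.get_obs();where(o);p,Rg=stone(62,60,7);print(p);rel(p,Rg);p,Rg=stone(62,25,7);print(p);rel(p,Rg)
E
```

```text
t 6.20 xb 77.27 y -103.10 zb 181.12 th 0.05 yaw -105.33 | Fx 0.03 Fy 0.18 Fz -4.15 w 0.0491 M [ 0.04 -0.   -0.03]
[0.4802942  0.12395695 0.08801615]
xyz [ 0.1125  0.103  -0.0146] rot [-0.0014  0.1213 -0.0002]
[0.4802942  0.12395695 0.05301615]
xyz [ 0.1475  0.103  -0.0146] rot [-0.0014  0.1213 -0.0002]
```

Call:
servo_tool --plan '[{"hand": -1,"x": 0.0,"y": 0.02,"z": -0.003,"ax": -0.001,"ay": 0.02,"az": 0},{"hand": -1,"x": 0.0,"y": 0.05,"z": -0.007,"ax": -0.001,"ay": 0.05,"az": 0},{"hand": -1,"x": 0.01,"y": 0.08,"z": -0.012,"ax": -0.0014,"ay": 0.09,"az": 0},{"hand": -1,"x": 0.03,"y": 0.103,"z": -0.0146,"ax": -0.0014,"ay": 0.1213,"az": 0},{"hand": -1,"x": 0.06,"y": 0.103,"z": -0.0146,"ax": -0.0014,"ay": 0.1213,"az": 0},{"hand": -1,"x": 0.09,"y": 0.103,"z": -0.0146,"ax": -0.0014,"ay": 0.1213,"az": 0},{"hand": -1,"x": 0.11,"y": 0.103,"z": -0.0146,"ax": -0.0014,"ay": 0.1213,"az": 0},{"hand": -1,"x": 0.125,"y": 0.103,"z": -0.0146,"ax": -0.0014,"ay": 0.1213,"az": 0},{"hand": -1,"x": 0.135,"y": 0.103,"z": -0.0146,"ax": -0.0014,"ay": 0.1213,"az": 0},{"hand": -1,"x": 0.14,"y": 0.103,"z": -0.0146,"ax": -0.0014,"ay": 0.1213,"az": 0},{"hand": -1,"x": 0.14,"y": 0.103,"z": -0.0146,"ax": -0.0014,"ay": 0.1213,"az": 0},{"hand": -1,"x": 0.14,"y": 0.103,"z": -0.0146,"ax": -0.0014,"ay": 0.1213,"az": 0}]'

```text
time: 7.4
tcp_pos: [0.4813, 0.1253, 0.0617]
ee_rot: [[0.12, -0.262, -0.958], [-0.031, -0.965, 0.26], [-0.992, -0.002, -0.124]]
ft_force: [-0.3, -0.2, -3.8]
width: 0.0489
```

```bash
python3 - <<'E'
from h import *
f=grab('wrist','w6.png');np.savez('pics/w6.npz',**f);o=sensors.get_obs();where(o)
f=grab('scene');crop(f,160,200,320,320,'s6.png',5)
E
```

```text
t 7.45 xb 61.27 y -1.67 zb 33.73 th 7.13 yaw -105.18 | Fx -0.38 Fy -0.23 Fz -2.98 w 0.0490 M [ 0.03  0.11 -0.02]
```

View pics/w6.png

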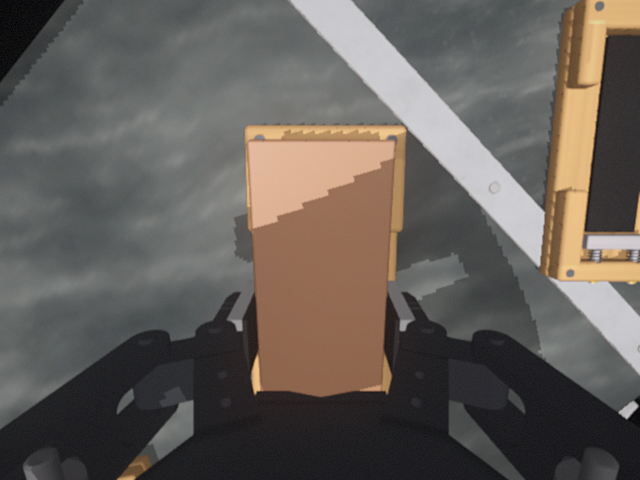

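View pics/s6.png

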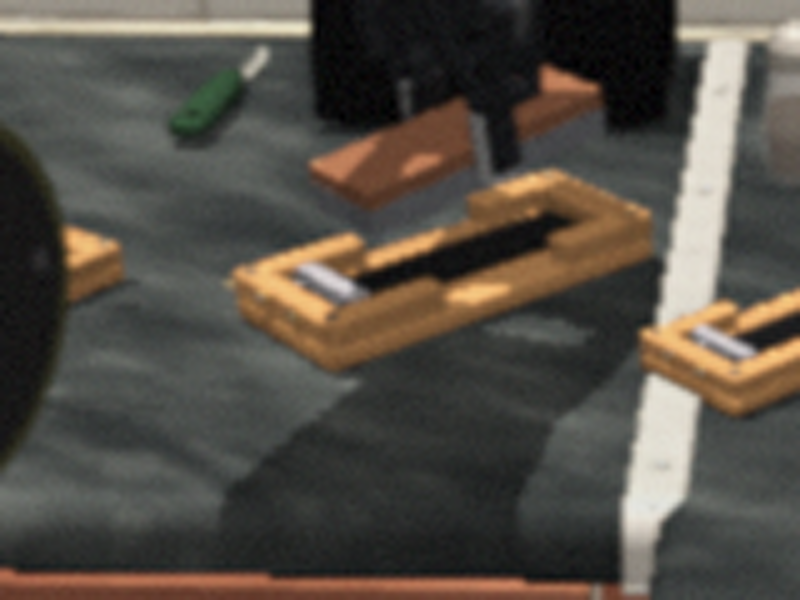

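```bash
python3 - <<'E'
from h import *
f=dict(np.load('pics/w6.npz'));crop(f,235,115,415,165,'c9.png',4)
E
```

```text
(no output)
```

View pics/c9.png

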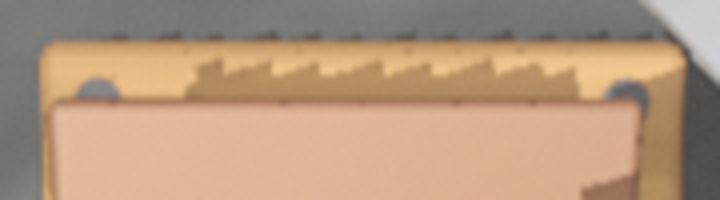

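```bash
python3 - <<'E'
from h import *
f=dict(np.load('pics/w6.npz'));o=sensors.get_obs()
for n,u,v in [('s1',98,98),('s2',628,100),('TL',43,45),('TR',683,45)]:
    p=ray(f,(u+.5)/4-.5+235,(v+.5)/4-.5+115,.028)-PK;print(n,(p@Xh*1e3).round(2),(p@Yh*1e3).round(2))
where(o)
p,Rg=stone(62,14,7);rel(p,Rg)
E
```

```text
s1 -82.53 -33.95
s2 -82.35 33.98
TL -89.08 -40.8
TR -89.15 40.78
t 7.50 xb 61.27 y -1.74 zb 33.73 th 7.14 yaw -105.17 | Fx -0.05 Fy -0.14 Fz -4.90 w 0.0486 M [0.04 0.07 0.01]
xyz [0.0197 0.0018 0.0032] rot [ 0.0011 -0.0024  0.0019]
```

Call:
servo_tool --plan '[{"hand": -1,"x": 0.003,"y": 0.001,"z": 0.0016,"ax": 0.001,"ay": -0.0024,"az": 0.002},{"hand": -1,"x": 0.008,"y": 0.0021,"z": 0.0032,"ax": 0.001,"ay": -0.0024,"az": 0.002},{"hand": -1,"x": 0.013,"y": 0.0021,"z": 0.0032,"ax": 0.001,"ay": -0.0024,"az": 0.002},{"hand": -1,"x": 0.017,"y": 0.0021,"z": 0.0032,"ax": 0.001,"ay": -0.0024,"az": 0.002},{"hand": -1,"x": 0.0197,"y": 0.0021,"z": 0.0032,"ax": 0.001,"ay": -0.0024,"az": 0.002},{"hand": -1,"x": 0.0197,"y": 0.0021,"z": 0.0032,"ax": 0.001,"ay": -0.0024,"az": 0.002},{"hand": -1,"x": 0.0197,"y": 0.0021,"z": 0.0032,"ax": 0.001,"ay": -0.0024,"az": 0.002},{"hand": -1,"x": 0.0197,"y": 0.0021,"z": 0.0032,"ax": 0.001,"ay": -0.0024,"az": 0.002}]'

```text
time: 8.3
tcp_pos: [0.4795, 0.1236, 0.041]
ee_rot: [[0.116, -0.263, -0.958], [-0.032, -0.965, 0.261], [-0.993, 0.001, -0.12]]
ft_force: [0.4, -0.2, -4.1]
width: 0.0492
```

```bash
python3 - <<'E'
from h import *
o=sensors.get_obs();where(o)
f=grab('scene');crop(f,160,200,320,320,'s7.png',5)
f=grab('wrist');crop(f,235,100,415,240,'c10.png',4)
for a in ((62,6,7),(62,1,7)):
    p,Rg=stone(*a,y=.3);rel(p,Rg)
E
```

```text
t 8.30 xb 62.68 y 0.52 zb 13.11 th 6.91 yaw -105.24 | Fx -0.43 Fy 0.06 Fz -4.09 w 0.0492 M [ 0.05  0.11 -0.03]
xyz [ 0.0071 -0.0002  0.0002] rot [ 0.0003  0.0014 -0.0007]
xyz [ 0.0121 -0.0002  0.0008] rot [ 0.0003  0.0014 -0.0007]
```

View pics/s7.png

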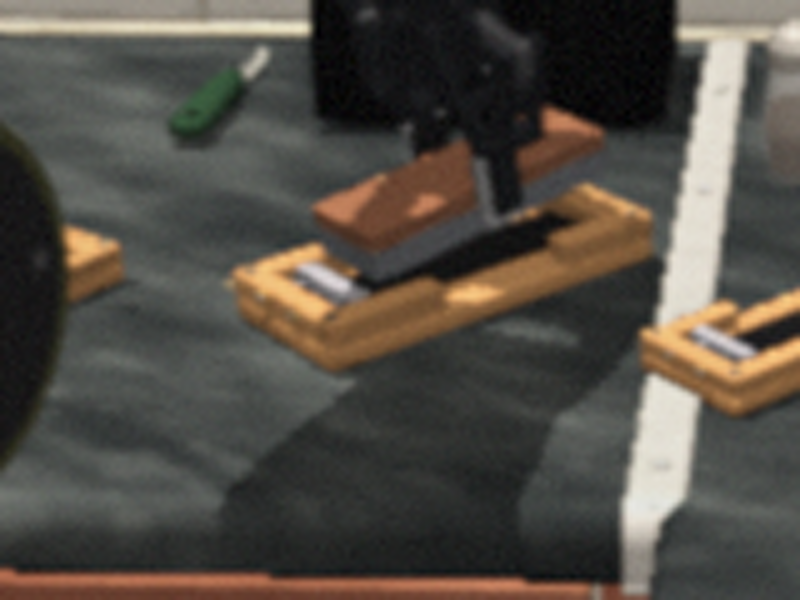

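View pics/c10.png

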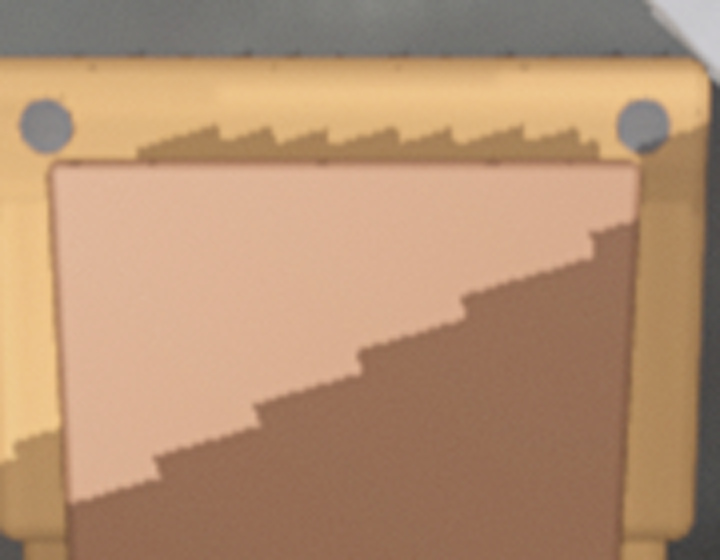

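Call:
servo_tool --plan '[{"hand": -1,"x": 0.003,"y": -0.0002,"z": 0.0001,"ax": 0,"ay": 0.0014,"az": -0.0007},{"hand": -1,"x": 0.005,"y": -0.0002,"z": 0.0002,"ax": 0,"ay": 0.0014,"az": -0.0007},{"hand": -1,"x": 0.007,"y": -0.0002,"z": 0.0002,"ax": 0,"ay": 0.0014,"az": -0.0007},{"hand": -1,"x": 0.0085,"y": -0.0002,"z": 0.0004,"ax": 0,"ay": 0.0014,"az": -0.0007},{"hand": -1,"x": 0.01,"y": -0.0002,"z": 0.0006,"ax": 0,"ay": 0.0014,"az": -0.0007},{"hand": -1,"x": 0.01,"y": -0.0002,"z": 0.0006,"ax": 0,"ay": 0.0014,"az": -0.0007},{"hand": -1,"x": 0.01,"y": -0.0002,"z": 0.0006,"ax": 0,"ay": 0.0014,"az": -0.0007}]'

```text
time: 9.1
tcp_pos: [0.4799, 0.1236, 0.0308]
ee_rot: [[0.117, -0.263, -0.958], [-0.032, -0.965, 0.261], [-0.993, 0.0, -0.121]]
ft_force: [0.1, 0.2, -4.4]
width: 0.0491
```

```bash
python3 - <<'E'
from h import *
o=sensors.get_obs();where(o)
for a in ((62,1,7),(62,0.5,7)):
    p,Rg=stone(*a,y=.3);rel(p,Rg)
E
```

```text
t 9.10 xb 62.29 y 0.42 zb 2.79 th 6.96 yaw -105.24 | Fx -0.08 Fy -0.19 Fz -4.39 w 0.0491 M [ 0.01  0.11 -0.02]
xyz [ 0.0018 -0.0001 -0.0001] rot [ 0.0002  0.0006 -0.0003]
xyz [ 0.0023 -0.0001 -0.    ] rot [ 0.0002  0.0006 -0.0003]
```

Below the jaw's top edge, no contact yet. Feel for the floor in 0.5 mm steps.

Call:
servo_tool --plan '[{"hand": -1,"x": 0.0005,"y": 0,"z": 0,"ax": 0,"ay": 0,"az": 0},{"hand": -1,"x": 0.001,"y": 0,"z": 0,"ax": 0,"ay": 0,"az": 0},{"hand": -1,"x": 0.0015,"y": 0,"z": 0,"ax": 0,"ay": 0,"az": 0},{"hand": -1,"x": 0.0015,"y": 0,"z": 0,"ax": 0,"ay": 0,"az": 0}]'

```text
time: 9.5
tcp_pos: [0.4801, 0.1236, 0.0293]
ee_rot: [[0.117, -0.263, -0.958], [-0.032, -0.965, 0.261], [-0.993, 0.0, -0.121]]
ft_force: [-0.4, 0.5, -4.3]
width: 0.049
```

```bash
python3 - <<'E'
from h import *
o=sensors.get_obs();where(o)
for a in ((66,1,7),(68,1,7),(70.5,1,6.5)):
    p,Rg=stone(*a,y=.3);rel(p,Rg)
E
```

```text
t 9.50 xb 62.12 y 0.46 zb 1.28 th 6.96 yaw -105.24 | Fx 0.56 Fy -0.41 Fz -4.34 w 0.0490 M [ 0.07  0.08 -0.03]
xyz [-0.0002 -0.0001  0.0039] rot [ 0.0002  0.0006 -0.0003]
xyz [-0.0005 -0.0001  0.0059] rot [ 0.0002  0.0006 -0.0003]
xyz [-0.0002 -0.0001  0.0083] rot [ 0.0002 -0.0081 -0.0003]
```

Call:
servo_tool --plan '[{"hand": -1,"x": 0,"y": 0,"z": 0.001,"ax": 0,"ay": 0,"az": 0},{"hand": -1,"x": -0.0001,"y": 0,"z": 0.002,"ax": 0,"ay": 0,"az": 0},{"hand": -1,"x": -0.0002,"y": 0,"z": 0.003,"ax": 0,"ay": 0,"az": 0},{"hand": -1,"x": -0.0003,"y": 0,"z": 0.004,"ax": 0,"ay": 0,"az": 0},{"hand": -1,"x": -0.0004,"y": 0,"z": 0.005,"ax": 0,"ay": 0,"az": 0},{"hand": -1,"x": -0.0004,"y": 0,"z": 0.005,"ax": 0,"ay": 0,"az": 0}]'

```text
time: 10.1
tcp_pos: [0.4758, 0.1248, 0.0294]
ee_rot: [[0.118, -0.262, -0.958], [-0.032, -0.965, 0.26], [-0.992, 0.0, -0.123]]
ft_force: [2.0, -1.1, -4.6]
width: 0.0488
```

```bash
python3 - <<'E'
from h import *
for i in range(3): where(sensors.get_obs());grab('wrist') if i<2 else 0
E
```

```text
t 10.10 xb 66.59 y 0.39 zb 1.30 th 7.06 yaw -105.22 | Fx -2.20 Fy 0.56 Fz -4.63 w 0.0488 M [-0.15 -0.3   0.03]
t 10.15 xb 66.59 y 0.41 zb 1.29 th 7.05 yaw -105.23 | Fx -2.88 Fy 0.19 Fz -4.32 w 0.0492 M [-0.18 -0.28 -0.01]
t 10.20 xb 66.56 y 0.40 zb 1.32 th 7.04 yaw -105.22 | Fx -2.88 Fy 0.22 Fz -4.64 w 0.0490 M [-0.22 -0.34  0.02]
```

Call:
servo_tool --plan '[{"hand": -1,"x": -0.0001,"y": 0,"z": 0.001,"ax": 0,"ay": 0,"az": 0},{"hand": -1,"x": -0.0002,"y": 0,"z": 0.002,"ax": 0,"ay": 0,"az": 0},{"hand": -1,"x": -0.0003,"y": 0,"z": 0.003,"ax": 0,"ay": 0,"az": 0},{"hand": -1,"x": -0.0004,"y": 0,"z": 0.004,"ax": 0,"ay": 0,"az": 0},{"hand": -1,"x": -0.0004,"y": 0,"z": 0.0045,"ax": 0,"ay": 0,"az": 0},{"hand": -1,"x": -0.0004,"y": 0,"z": 0.0045,"ax": 0,"ay": 0,"az": 0}]'

```text
time: 10.8
tcp_pos: [0.4725, 0.1258, 0.0298]
ee_rot: [[0.121, -0.262, -0.957], [-0.033, -0.965, 0.26], [-0.992, -0.0, -0.125]]
ft_force: [6.5, -3.4, -5.7]
width: 0.049
```

```bash
python3 - <<'E'
from h import *
for i in range(3): where(sensors.get_obs());grab('wrist','w8.png') if i<2 else 0
f=grab('scene');crop(f,160,200,320,320,'s8.png',5)
E
```

```text
t 10.80 xb 69.93 y 0.35 zb 1.54 th 7.21 yaw -105.19 | Fx -7.14 Fy 1.56 Fz -5.68 w 0.0490 M [-0.6  -1.05  0.09]
t 10.85 xb 69.90 y 0.33 zb 1.58 th 7.21 yaw -105.20 | Fx -6.64 Fy 1.93 Fz -5.83 w 0.0490 M [-0.54 -1.15  0.08]
t 10.90 xb 69.93 y 0.36 zb 1.54 th 7.20 yaw -105.20 | Fx -6.48 Fy 2.75 Fz -5.77 w 0.0489 M [-0.55 -1.06  0.12]
```

View pics/w8.png

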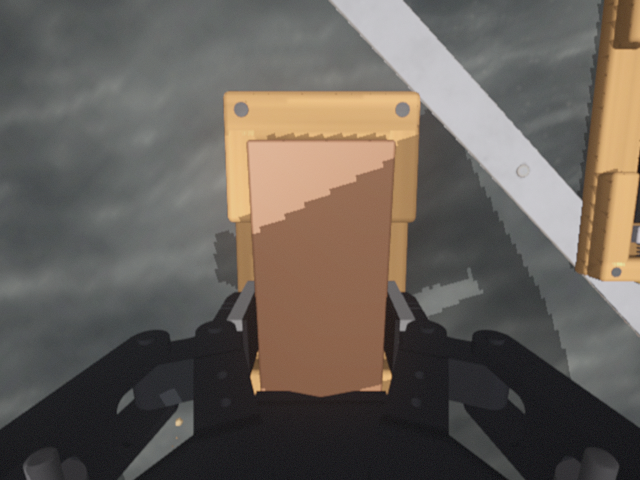

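View pics/s8.png

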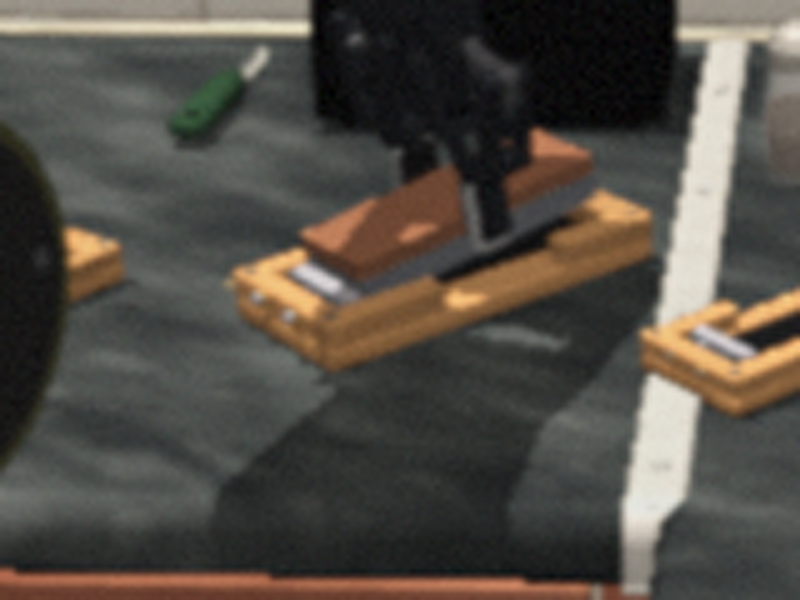

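Call:
servo_tool --plan '[{"hand": -1,"x": 0,"y": 0,"z": 0.0006,"ax": 0,"ay": 0,"az": 0},{"hand": -1,"x": 0,"y": 0,"z": 0.0012,"ax": 0,"ay": 0,"az": 0},{"hand": -1,"x": 0,"y": 0,"z": 0.0016,"ax": 0,"ay": 0,"az": 0},{"hand": -1,"x": 0,"y": 0,"z": 0.0016,"ax": 0,"ay": 0,"az": 0}]'

```text
time: 11.35
tcp_pos: [0.4716, 0.1261, 0.03]
ee_rot: [[0.123, -0.262, -0.957], [-0.033, -0.965, 0.26], [-0.992, -0.0, -0.127]]
ft_force: [8.8, -3.9, -5.9]
width: 0.0489
```

```bash
python3 - <<'E'
from h import *
for i in range(3): where(sensors.get_obs());f=grab('wrist','w9.png') if i<2 else 0
f=load('wrist');crop(f,215,85,430,250,'c11.png',3.6)
o=sensors.get_obs()
for a in ((71.5,1,4),(71.5,.7,2),(71.2,.5,0)):
    p,Rg=stone(*a,y=.3);rel(p,Rg)
E
```

```text
t 11.35 xb 70.88 y 0.34 zb 1.59 th 7.29 yaw -105.18 | Fx -9.54 Fy 1.41 Fz -5.94 w 0.0489 M [-0.78 -1.32  0.12]
t 11.40 xb 70.86 y 0.33 zb 1.59 th 7.29 yaw -105.18 | Fx -7.67 Fy 1.97 Fz -6.79 w 0.0489 M [-0.74 -1.32  0.08]
t 11.45 xb 70.88 y 0.33 zb 1.58 th 7.29 yaw -105.18 | Fx -7.61 Fy 2.61 Fz -6.29 w 0.0487 M [-0.75 -1.31  0.04]
xyz [0.0046 0.0001 0.0007] rot [ 0.0012 -0.0574  0.0003]
xyz [0.0074 0.0001 0.0009] rot [ 0.0012 -0.0923  0.0003]
xyz [0.0101 0.0001 0.0009] rot [ 0.0012 -0.1272  0.0003]
```

View pics/c11.png

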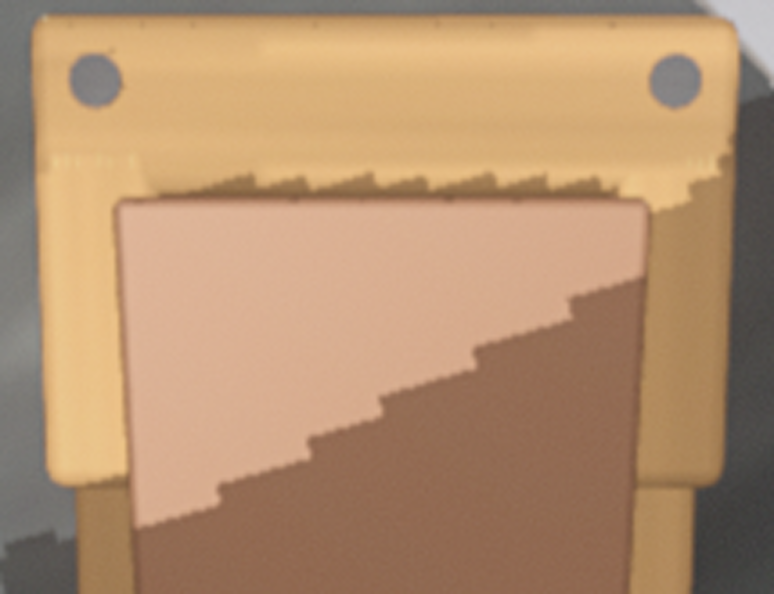

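Call:
servo_tool --plan '[{"hand": -1,"x": 0,"y": 0,"z": 0.0008,"ax": 0,"ay": 0,"az": 0},{"hand": -1,"x": 0.001,"y": 0,"z": 0.0012,"ax": 0,"ay": -0.0125,"az": 0},{"hand": -1,"x": 0.002,"y": 0,"z": 0.0012,"ax": 0,"ay": -0.025,"az": 0},{"hand": -1,"x": 0.003,"y": 0,"z": 0.0012,"ax": 0,"ay": -0.0375,"az": 0},{"hand": -1,"x": 0.0038,"y": 0,"z": 0.0012,"ax": 0,"ay": -0.0475,"az": 0},{"hand": -1,"x": 0.0042,"y": 0,"z": 0.0012,"ax": 0,"ay": -0.0525,"az": 0},{"hand": -1,"x": 0.0042,"y": 0,"z": 0.0012,"ax": 0,"ay": -0.0525,"az": 0}]'

```text
time: 12.15
tcp_pos: [0.4716, 0.1261, 0.026]
ee_rot: [[0.073, -0.262, -0.962], [-0.02, -0.965, 0.261], [-0.997, -0.0, -0.076]]
ft_force: [7.8, -5.2, -3.6]
width: 0.0492
```

```bash
python3 - <<'E'
from h import *
for i in range(3): where(sensors.get_obs());f=grab('wrist','w10.png') if i<2 else 0
f=load('wrist');crop(f,215,85,430,250,'c12.png',3.6)
for a in ((71.7,1,2),(71.5,.7,2),(71.5,.5,0)):
    p,Rg=stone(*a,y=.3);rel(p,Rg)
f=grab('scene');crop(f,160,200,320,320,'s9.png',5)
E
```

```text
t 12.15 xb 71.32 y 0.29 zb 1.29 th 4.33 yaw -105.18 | Fx -8.87 Fy 2.94 Fz -3.62 w 0.0492 M [-0.88 -1.26  0.15]
t 12.20 xb 71.33 y 0.30 zb 1.31 th 4.34 yaw -105.18 | Fx -8.68 Fy 2.68 Fz -4.01 w 0.0488 M [-0.83 -1.29  0.13]
t 12.25 xb 71.34 y 0.31 zb 1.31 th 4.34 yaw -105.18 | Fx -9.04 Fy 2.72 Fz -3.30 w 0.0493 M [-0.85 -1.28  0.1 ]
xyz [0.0032 0.0001 0.0004] rot [ 0.0013 -0.0409  0.0003]
xyz [0.0035 0.0001 0.0002] rot [ 0.0013 -0.0409  0.0003]
xyz [0.0062 0.0001 0.0003] rot [ 0.0013 -0.0758  0.0003]
```

View pics/c12.png

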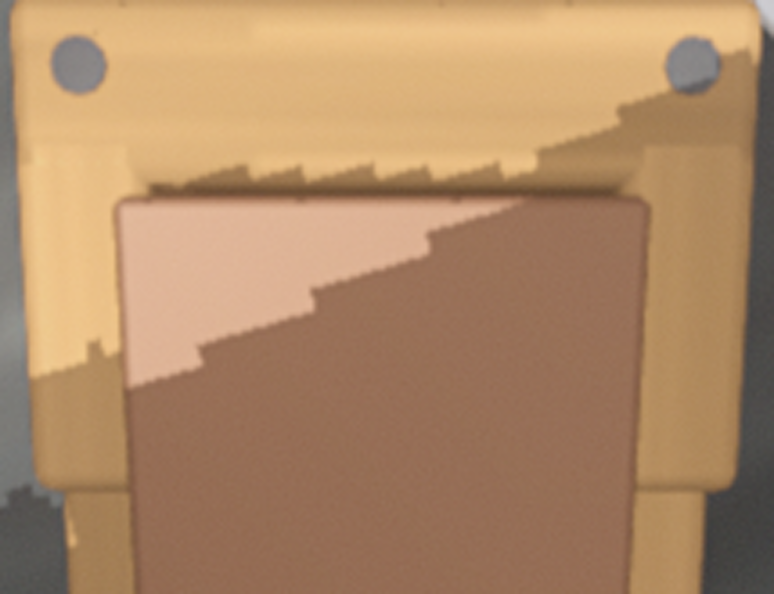

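View pics/s9.png

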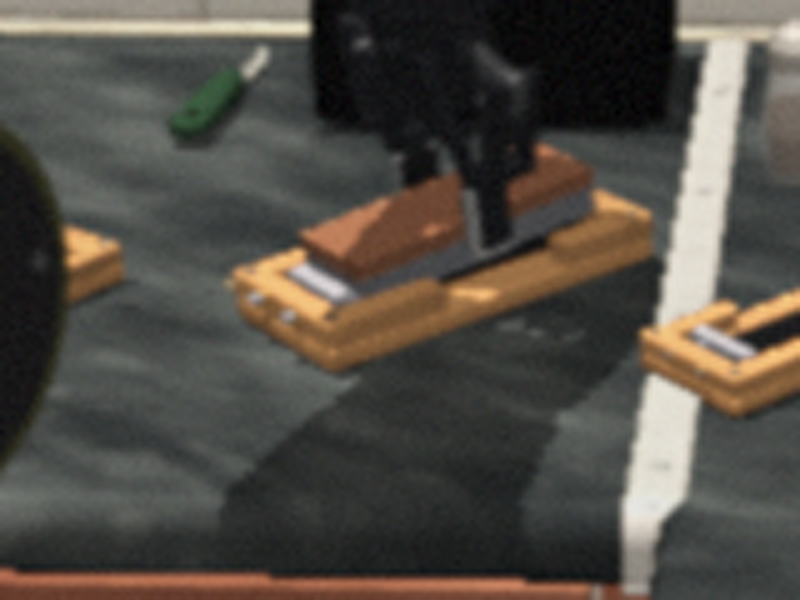

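Call:
servo_tool --plan '[{"hand": -1,"x": 0.0008,"y": 0.0002,"z": 0.0002,"ax": 0,"ay": -0.0102,"az": 0},{"hand": -1,"x": 0.0016,"y": 0.0004,"z": 0.0002,"ax": 0,"ay": -0.0204,"az": 0},{"hand": -1,"x": 0.0024,"y": 0.0004,"z": 0.0002,"ax": 0,"ay": -0.0306,"az": 0},{"hand": -1,"x": 0.0032,"y": 0.0004,"z": 0.0002,"ax": 0,"ay": -0.0408,"az": 0},{"hand": -1,"x": 0.0032,"y": 0.0004,"z": 0.0002,"ax": 0,"ay": -0.0408,"az": 0}]'

```text
time: 12.8
tcp_pos: [0.4718, 0.1259, 0.0229]
ee_rot: [[0.034, -0.262, -0.964], [-0.008, -0.965, 0.262], [-0.999, -0.001, -0.035]]
ft_force: [7.6, -3.8, -3.4]
width: 0.0487
```

```bash
python3 - <<'E'
from h import *
for i in range(3): where(sensors.get_obs());f=grab('wrist','w10.png') if i<2 else 0
for a in ((71.5,.7,0),(71.5,.3,0)):
    p,Rg=stone(*a,y=.3);rel(p,Rg)
E
```

```text
t 12.80 xb 71.29 y 0.35 zb 1.14 th 2.01 yaw -105.21 | Fx -8.35 Fy 1.62 Fz -3.41 w 0.0487 M [-0.72 -1.23  0.04]
t 12.85 xb 71.33 y 0.35 zb 1.14 th 2.02 yaw -105.21 | Fx -8.27 Fy 2.25 Fz -2.75 w 0.0488 M [-0.67 -1.28  0.1 ]
t 12.90 xb 71.31 y 0.34 zb 1.18 th 2.03 yaw -105.20 | Fx -8.84 Fy 1.99 Fz -3.02 w 0.0486 M [-0.65 -1.2   0.09]
xyz [0.003  0.     0.0002] rot [ 0.0008 -0.0354  0.0011]
xyz [0.0034 0.     0.0002] rot [ 0.0008 -0.0354  0.0011]
```

Call:
servo_tool --plan '[{"hand": -1,"x": 0.0008,"y": 0,"z": 0,"ax": 0,"ay": -0.009,"az": 0},{"hand": -1,"x": 0.0016,"y": 0,"z": 0,"ax": 0,"ay": -0.018,"az": 0},{"hand": -1,"x": 0.0024,"y": 0,"z": 0,"ax": 0,"ay": -0.027,"az": 0},{"hand": -1,"x": 0.003,"y": 0,"z": 0,"ax": 0,"ay": -0.0354,"az": 0.001},{"hand": -1,"x": 0.003,"y": 0,"z": 0,"ax": 0,"ay": -0.0354,"az": 0.001}]'

```text
time: 13.4
tcp_pos: [0.472, 0.1259, 0.0202]
ee_rot: [[-0.0, -0.262, -0.965], [-0.0, -0.965, 0.262], [-1.0, 0.0, 0.0]]
ft_force: [6.9, -4.2, -0.6]
width: 0.0488
```

```bash
python3 - <<'E'
from h import *
for i in range(3): where(sensors.get_obs());f=grab('wrist','w11.png') if i<2 else 0
f=load('wrist');crop(f,215,85,430,250,'c13.png',3.6)
E
```

```text
t 13.40 xb 71.19 y 0.35 zb 0.90 th -0.02 yaw -105.21 | Fx -7.79 Fy 2.25 Fz -0.58 w 0.0488 M [-0.67 -1.    0.14]
t 13.45 xb 71.20 y 0.37 zb 0.91 th -0.01 yaw -105.21 | Fx -7.68 Fy 2.22 Fz -1.73 w 0.0490 M [-0.66 -1.07  0.16]
t 13.50 xb 71.19 y 0.35 zb 0.93 th 0.00 yaw -105.21 | Fx -8.29 Fy 2.31 Fz -1.86 w 0.0489 M [-0.67 -1.05  0.15]
```

View pics/c13.png

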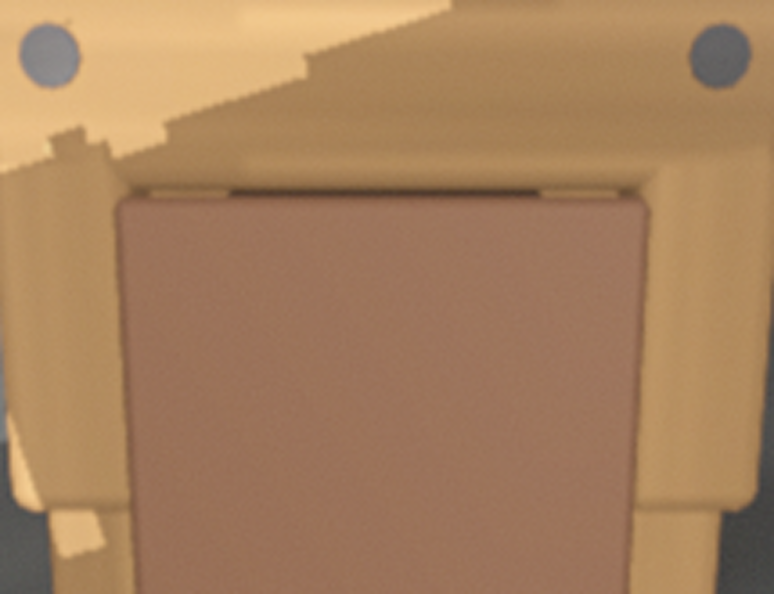

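Call:
servo_tool --plan '[{"hand": -1,"x": 0.0004,"y": 0,"z": 0,"ax": 0,"ay": 0,"az": 0},{"hand": -1,"x": 0.0008,"y": 0,"z": 0,"ax": 0,"ay": 0,"az": 0},{"hand": -1,"x": 0.0012,"y": 0,"z": 0,"ax": 0,"ay": 0,"az": 0},{"hand": -1,"x": 0.0012,"y": 0,"z": 0,"ax": 0,"ay": 0,"az": 0}]'

```text
time: 13.9
tcp_pos: [0.4722, 0.1261, 0.0195]
ee_rot: [[0.0, -0.262, -0.965], [0.0, -0.965, 0.262], [-1.0, -0.0, -0.0]]
ft_force: [7.1, -3.3, 0.9]
width: 0.0488
```

```bash
python3 - <<'E'
from h import *
where(sensors.get_obs())
E
```

```text
t 13.90 xb 71.09 y 0.14 zb 0.19 th 0.01 yaw -105.21 | Fx -7.69 Fy 1.30 Fz 0.92 w 0.0488 M [-0.6  -0.89  0.08]
```

Call:
servo_tool --plan '[{"hand": -1,"x": 0.0004,"y": 0,"z": 0,"ax": 0,"ay": 0,"az": 0},{"hand": -1,"x": 0.0008,"y": 0,"z": 0,"ax": 0,"ay": 0,"az": 0},{"hand": -1,"x": 0.0008,"y": 0,"z": 0,"ax": 0,"ay": 0,"az": 0}]'

```text
time: 14.2
tcp_pos: [0.4722, 0.1261, 0.0193]
ee_rot: [[-0.0, -0.263, -0.965], [0.0, -0.965, 0.263], [-1.0, -0.0, 0.0]]
ft_force: [2.2, -3.6, 6.1]
width: 0.049
```

```bash
python3 - <<'E'
from h import *
where(sensors.get_obs())
E
```

```text
t 14.20 xb 71.04 y 0.07 zb 0.06 th -0.01 yaw -105.22 | Fx -3.08 Fy 2.85 Fz 6.07 w 0.0490 M [-0.78 -0.54  0.01]
```

Call:
servo_tool --plan '[{"hand": -1,"x": 0.0003,"y": 0,"z": -0.0004,"ax": 0,"ay": 0,"az": 0},{"hand": -1,"x": 0.0003,"y": 0,"z": -0.0008,"ax": 0,"ay": 0,"az": 0},{"hand": -1,"x": 0.0003,"y": 0,"z": -0.0012,"ax": 0,"ay": 0,"az": 0},{"hand": -1,"x": 0.0003,"y": 0,"z": -0.0015,"ax": 0,"ay": 0,"az": 0},{"hand": -1,"x": 0.0003,"y": 0,"z": -0.0015,"ax": 0,"ay": 0,"az": 0}]'

```text
time: 14.7
tcp_pos: [0.4728, 0.126, 0.0193]
ee_rot: [[-0.003, -0.262, -0.965], [0.0, -0.965, 0.262], [-1.0, 0.0, 0.003]]
ft_force: [-1.3, -3.4, 10.3]
width: 0.0491
```

```bash
python3 - <<'E'
from h import *
where(sensors.get_obs())
E
```

```text
t 14.70 xb 70.47 y 0.03 zb 0.21 th -0.15 yaw -105.20 | Fx 0.35 Fy 3.59 Fz 10.34 w 0.0491 M [-0.71  0.13  0.1 ]
```

Call:
servo_tool --plan '[{"hand": -0.1,"x": 0,"y": 0,"z": 0,"ax": 0,"ay": 0,"az": 0},{"hand": 0.3,"x": 0,"y": 0,"z": 0,"ax": 0,"ay": 0,"az": 0},{"hand": 0.7,"x": 0,"y": 0,"z": 0,"ax": 0,"ay": 0,"az": 0},{"hand": 0.8,"x": 0,"y": 0,"z": 0,"ax": 0,"ay": 0,"az": 0},{"hand": 0.8,"x": 0,"y": 0,"z": 0,"ax": 0,"ay": 0,"az": 0},{"hand": 0.8,"x": -0.002,"y": 0,"z": 0,"ax": 0,"ay": 0,"az": 0}]'

```text
time: 15.3
tcp_pos: [0.4696, 0.1259, 0.0174]
ee_rot: [[-0.009, -0.263, -0.965], [0.001, -0.965, 0.263], [-1.0, 0.002, 0.008]]
ft_force: [-0.3, -0.5, -0.6]
width: 0.0771
```

```bash
python3 - <<'E'
from h import *
where(sensors.get_obs())
f=grab('scene');crop(f,160,200,320,320,'s10.png',5)
f=grab('wrist','w12.png')
E
```

```text
t 15.30 xb 73.54 y 1.00 zb -1.26 th -0.48 yaw -105.24 | Fx 0.14 Fy 0.53 Fz -0.55 w 0.0771 M [-0.   -0.01  0.06]
```

View pics/w12.png

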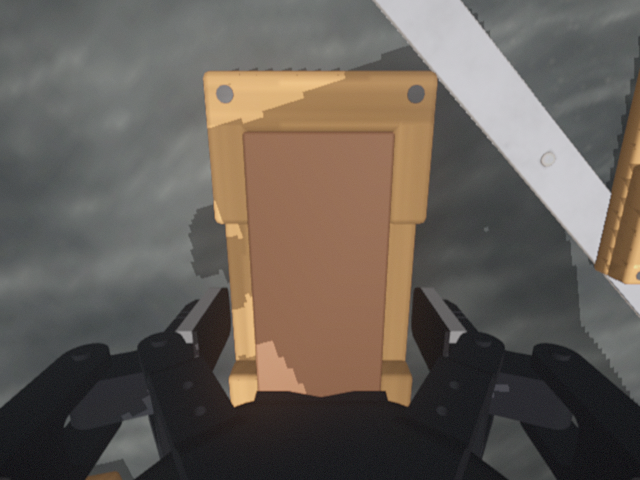

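View pics/s10.png

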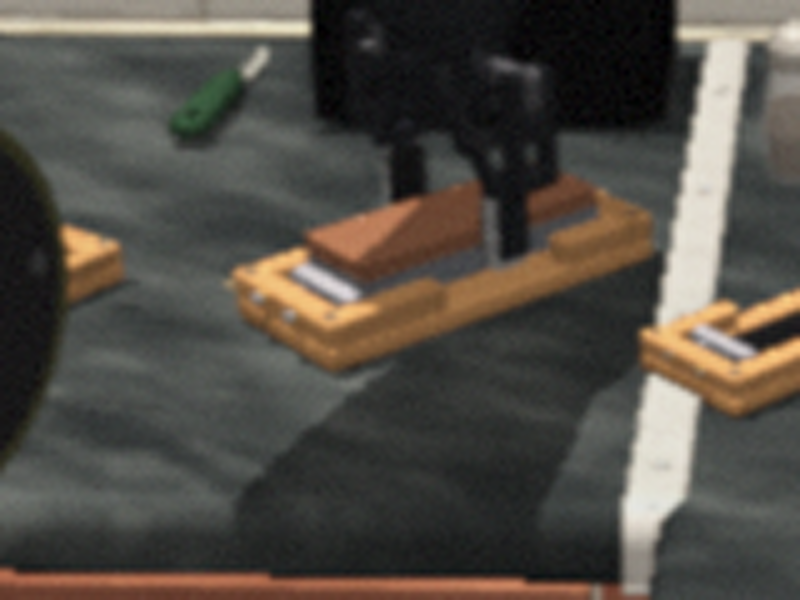

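Call:
servo_tool --plan '[{"hand": 0.8,"x": -0.01,"y": 0,"z": 0,"ax": 0,"ay": 0,"az": 0},{"hand": 0.8,"x": -0.03,"y": 0,"z": 0,"ax": 0,"ay": 0.004,"az": 0},{"hand": 0.8,"x": -0.06,"y": 0,"z": 0,"ax": 0,"ay": 0.008,"az": 0},{"hand": 0.8,"x": -0.1,"y": 0,"z": 0,"ax": 0,"ay": 0.008,"az": 0},{"hand": 0.8,"x": -0.14,"y": 0,"z": 0,"ax": 0,"ay": 0.008,"az": 0},{"hand": 0.8,"x": -0.17,"y": 0,"z": 0,"ax": 0,"ay": 0.008,"az": 0},{"hand": -1,"x": -0.18,"y": 0,"z": 0,"ax": 0,"ay": 0.008,"az": 0},{"hand": -1,"x": -0.18,"y": 0,"z": 0,"ax": 0,"ay": 0.008,"az": 0},{"hand": -1,"x": -0.18,"y": 0,"z": 0,"ax": 0,"ay": 0.008,"az": 0}]'

```text
time: 16.3
tcp_pos: [0.4705, 0.1256, 0.1963]
ee_rot: [[-0.002, -0.263, -0.965], [-0.002, -0.965, 0.263], [-1.0, 0.002, 0.001]]
ft_force: [-1.0, 0.7, -1.5]
width: 0.0339
```

```bash
cat > chk.py <<'E'
from h import *
import sys
f=grab('wrist',sys.argv[1]);np.savez('pics/chk.npz',**f);o=sensors.get_obs();where(o);print(o['tcp_pos'])
C=cloud(f)-[PK[0],PK[1],0];X=C@Xh;Y=C@Yh
for x0 in (-65,-55,-40,-20,0,20,40,55,65,75,-80):
    m=(abs(X*1e3-x0)<4)&(abs(Y)<.015)&(f['z_map']>0);print(x0,m.sum(),(np.median(C[m][:,2])*1e3).round(2) if m.any() else None,end=' | ')
E
python3 chk.py w13.png
```

```text
t 16.35 xb 72.87 y 1.16 zb 176.43 th -0.15 yaw -105.24 | Fx -0.31 Fy 1.03 Fz -0.07 w 0.0261 M [-0.04  0.05 -0.  ]
[0.47017854 0.12553139 0.19554523]
-65 369 42.12 | -55 360 42.08 | -40 344 42.12 | -20 6355 292.63 | 0 309 42.06 | 20 286 42.1 | 40 286 42.02 | 55 267 42.03 | 65 259 42.08 | 75 36 27.15 | -80 344 27.09 |
```

View pics/w13.png

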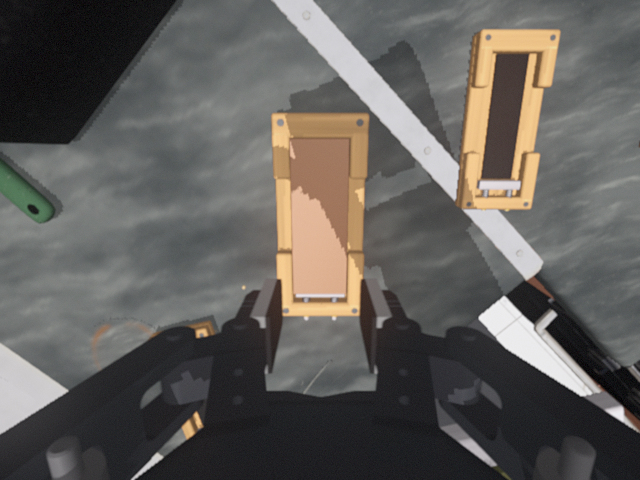

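```bash
python3 - <<'E'
from h import *
for x in (-50,50):
    rel(PK+Xh*x/1e3+Yh*.0003+[0,0,.055-.018],Rt(YAW-270))
E
```

```text
xyz [ 0.1404 -0.0012 -0.0516] rot [ 0.0001  0.0026 -0.0029]
xyz [ 0.1407 -0.0013  0.0484] rot [ 0.0001  0.0026 -0.0029]
```

Call:
servo_tool --plan '[{"hand": -1,"x": 0.02,"y": -0.001,"z": -0.025,"ax": 0,"ay": 0.0026,"az": -0.0029},{"hand": -1,"x": 0.05,"y": -0.001,"z": -0.0516,"ax": 0,"ay": 0.0026,"az": -0.0029},{"hand": -1,"x": 0.09,"y": -0.001,"z": -0.0516,"ax": 0,"ay": 0.0026,"az": -0.0029},{"hand": -1,"x": 0.115,"y": -0.001,"z": -0.0516,"ax": 0,"ay": 0.0026,"az": -0.0029},{"hand": -1,"x": 0.13,"y": -0.001,"z": -0.0516,"ax": 0,"ay": 0.0026,"az": -0.0029},{"hand": -1,"x": 0.137,"y": -0.001,"z": -0.0516,"ax": 0,"ay": 0.0026,"az": -0.0029},{"hand": -1,"x": 0.14,"y": -0.001,"z": -0.0516,"ax": 0,"ay": 0.0026,"az": -0.0029},{"hand": -1,"x": 0.14,"y": -0.001,"z": -0.0516,"ax": 0,"ay": 0.0026,"az": -0.0029},{"hand": -1,"x": 0.14,"y": -0.001,"z": -0.0516,"ax": 0,"ay": 0.0026,"az": -0.0029}]'

```text
time: 17.25
tcp_pos: [0.5227, 0.1131, 0.0595]
ee_rot: [[0.007, -0.263, -0.965], [0.001, -0.965, 0.263], [-1.0, -0.003, -0.006]]
ft_force: [-0.1, -1.1, 0.3]
width: 0.0001
```

Call:
servo_tool --plan '[{"hand": -1,"x": 0.004,"y": 0,"z": 0,"ax": 0,"ay": 0,"az": 0},{"hand": -1,"x": 0.007,"y": 0,"z": 0,"ax": 0,"ay": 0,"az": 0},{"hand": -1,"x": 0.009,"y": 0,"z": 0,"ax": 0,"ay": 0,"az": 0},{"hand": -1,"x": 0.01,"y": 0,"z": 0,"ax": 0,"ay": 0,"az": 0},{"hand": -1,"x": 0.01,"y": 0,"z": 0,"ax": 0,"ay": 0,"az": 0},{"hand": -1,"x": 0.01,"y": 0,"z": 0,"ax": 0,"ay": 0,"az": 0}]'

```text
time: 17.85
tcp_pos: [0.5216, 0.1129, 0.048]
ee_rot: [[0.004, -0.263, -0.965], [0.001, -0.965, 0.263], [-1.0, -0.002, -0.003]]
ft_force: [0.1, -0.9, -0.8]
width: -0.0002
```

Call:
servo_tool --plan '[{"hand": -1,"x": 0.002,"y": 0,"z": 0,"ax": 0,"ay": 0,"az": 0},{"hand": -1,"x": 0.0035,"y": 0,"z": 0,"ax": 0,"ay": 0,"az": 0},{"hand": -1,"x": 0.0045,"y": 0,"z": 0,"ax": 0,"ay": 0,"az": 0},{"hand": -1,"x": 0.0045,"y": 0,"z": 0,"ax": 0,"ay": 0,"az": 0},{"hand": -1,"x": 0.0045,"y": 0,"z": 0,"ax": 0,"ay": 0,"az": 0}]'

```text
time: 18.35
tcp_pos: [0.5216, 0.113, 0.0434]
ee_rot: [[0.004, -0.263, -0.965], [0.001, -0.965, 0.263], [-1.0, -0.002, -0.003]]
ft_force: [0.9, -0.9, 0.5]
width: 0.0004
```

Call:
servo_tool --plan '[{"hand": -1,"x": 0.0005,"y": 0,"z": 0,"ax": 0,"ay": 0,"az": 0},{"hand": -1,"x": 0.001,"y": 0,"z": 0,"ax": 0,"ay": 0,"az": 0},{"hand": -1,"x": 0.001,"y": 0,"z": 0,"ax": 0,"ay": 0,"az": 0}]'

```text
time: 18.65
tcp_pos: [0.5218, 0.113, 0.043]
ee_rot: [[0.004, -0.263, -0.965], [0.001, -0.965, 0.263], [-1.0, -0.002, -0.004]]
ft_force: [-2.8, 0.3, 5.1]
width: 0.0002
```

Contact at 43 mm; a little more load.

Call:
servo_tool --plan '[{"hand": -1,"x": 0.0005,"y": 0,"z": 0,"ax": 0,"ay": 0,"az": 0},{"hand": -1,"x": 0.001,"y": 0,"z": 0,"ax": 0,"ay": 0,"az": 0},{"hand": -1,"x": 0.001,"y": 0,"z": 0,"ax": 0,"ay": 0,"az": 0},{"hand": -1,"x": 0.001,"y": 0,"z": 0,"ax": 0,"ay": 0,"az": 0}]'

```text
time: 19.05
tcp_pos: [0.5218, 0.113, 0.043]
ee_rot: [[0.003, -0.263, -0.965], [0.001, -0.965, 0.263], [-1.0, -0.001, -0.003]]
ft_force: [-6.3, -1.5, 10.2]
width: -0.0001
```

```bash
python3 - <<'E'
from h import *
o=sensors.get_obs();where(o);print(o['tcp_pos'])
s,w=rel(PK+Xh*.05+Yh*.0003+[0,0,.050-.018],Rt(YAW-270))
E
```

```text
t 19.05 xb 19.74 y -0.33 zb 23.50 th 0.18 yaw -105.23 | Fx 5.68 Fy 3.12 Fz 10.17 w -0.0001 M [-0.2   1.03  0.05]
[0.52182397 0.11299239 0.04302752]
xyz [-0.0073  0.0006  0.1018] rot [ 0.0003 -0.0032  0.0014]
```

Call:
servo_tool --plan '[{"hand": -1,"x": -0.005,"y": 0,"z": 0,"ax": 0,"ay": 0,"az": 0},{"hand": -1,"x": -0.02,"y": 0,"z": 0,"ax": 0,"ay": 0,"az": 0},{"hand": -1,"x": -0.025,"y": 0,"z": 0.02,"ax": 0,"ay": -0.003,"az": 0.001},{"hand": -1,"x": -0.025,"y": 0,"z": 0.06,"ax": 0,"ay": -0.003,"az": 0.001},{"hand": -1,"x": -0.02,"y": 0.0006,"z": 0.09,"ax": 0,"ay": -0.003,"az": 0.001},{"hand": -1,"x": -0.012,"y": 0.0006,"z": 0.102,"ax": 0,"ay": -0.003,"az": 0.001},{"hand": -1,"x": -0.009,"y": 0.0006,"z": 0.102,"ax": 0,"ay": -0.003,"az": 0.001},{"hand": -1,"x": -0.009,"y": 0.0006,"z": 0.102,"ax": 0,"ay": -0.003,"az": 0.001},{"hand": -1,"x": -0.009,"y": 0.0006,"z": 0.102,"ax": 0,"ay": -0.003,"az": 0.001}]'

```text
time: 19.95
tcp_pos: [0.4246, 0.1391, 0.0507]
ee_rot: [[0.002, -0.263, -0.965], [0.001, -0.965, 0.263], [-1.0, -0.001, -0.002]]
ft_force: [0.2, 0.4, -0.0]
width: -0.0
```

Call:
servo_tool --plan '[{"hand": -1,"x": 0.003,"y": 0,"z": 0,"ax": 0,"ay": 0,"az": 0},{"hand": -1,"x": 0.005,"y": 0,"z": 0,"ax": 0,"ay": 0,"az": 0},{"hand": -1,"x": 0.006,"y": 0,"z": 0,"ax": 0,"ay": 0,"az": 0},{"hand": -1,"x": 0.006,"y": 0,"z": 0,"ax": 0,"ay": 0,"az": 0},{"hand": -1,"x": 0.006,"y": 0,"z": 0,"ax": 0,"ay": 0,"az": 0}]'

```text
time: 20.45
tcp_pos: [0.4231, 0.1392, 0.0441]
ee_rot: [[0.001, -0.263, -0.965], [0.0, -0.965, 0.263], [-1.0, -0.001, -0.0]]
ft_force: [0.0, 0.1, 0.9]
width: 0.0001
```

Call:
servo_tool --plan '[{"hand": -1,"x": 0.0007,"y": 0,"z": 0,"ax": 0,"ay": 0,"az": 0},{"hand": -1,"x": 0.0014,"y": 0,"z": 0,"ax": 0,"ay": 0,"az": 0},{"hand": -1,"x": 0.002,"y": 0,"z": 0,"ax": 0,"ay": 0,"az": 0},{"hand": -1,"x": 0.002,"y": 0,"z": 0,"ax": 0,"ay": 0,"az": 0}]'

```text
time: 20.85
tcp_pos: [0.4232, 0.1393, 0.043]
ee_rot: [[0.0, -0.263, -0.965], [0.0, -0.965, 0.263], [-1.0, -0.0, -0.0]]
ft_force: [-2.3, -0.9, 7.4]
width: 0.0002
```

Call:
servo_tool --plan '[{"hand": -1,"x": 0.0005,"y": 0,"z": 0,"ax": 0,"ay": 0,"az": 0},{"hand": -1,"x": 0.0008,"y": 0,"z": 0,"ax": 0,"ay": 0,"az": 0},{"hand": -1,"x": 0.0008,"y": 0,"z": 0,"ax": 0,"ay": 0,"az": 0}]'

```text
time: 21.15
tcp_pos: [0.4232, 0.1393, 0.043]
ee_rot: [[-0.0, -0.263, -0.965], [0.0, -0.965, 0.263], [-1.0, -0.0, 0.0]]
ft_force: [-5.7, -2.1, 12.0]
width: 0.0003
```

Both ends are home at 43.0 mm. Retract and check.

Call:
servo_tool --plan '[{"hand": -1,"x": -0.006,"y": 0,"z": 0,"ax": 0,"ay": 0,"az": 0},{"hand": -1,"x": -0.03,"y": 0,"z": 0,"ax": 0,"ay": 0,"az": 0},{"hand": -1,"x": -0.07,"y": 0,"z": 0,"ax": 0,"ay": 0,"az": 0},{"hand": -1,"x": -0.11,"y": 0,"z": -0.02,"ax": 0,"ay": 0,"az": 0},{"hand": -1,"x": -0.14,"y": 0,"z": -0.04,"ax": 0,"ay": 0,"az": 0},{"hand": -1,"x": -0.15,"y": 0,"z": -0.05,"ax": 0,"ay": 0,"az": 0},{"hand": -1,"x": -0.15,"y": 0,"z": -0.05,"ax": 0,"ay": 0,"az": 0},{"hand": -1,"x": -0.15,"y": 0,"z": -0.05,"ax": 0,"ay": 0,"az": 0}]'

```text
time: 21.95
tcp_pos: [0.4699, 0.1259, 0.1893]
ee_rot: [[-0.003, -0.263, -0.965], [0.0, -0.965, 0.263], [-1.0, 0.001, 0.003]]
ft_force: [1.0, 0.4, 0.2]
width: 0.0001
```

```bash
python3 chk.py w14.png; python3 - <<'E'
from h import *
f=load('wrist');crop(f,255,100,385,330,'c15.png',2.6)
grab('scene','s14.png');grab('top','t14.png')
E
```

```text
t 22.00 xb 73.77 y 1.03 zb 169.60 th -0.22 yaw -105.23 | Fx -0.40 Fy 0.27 Fz -0.09 w 0.0004 M [-0.01  0.02  0.  ]
[0.46934665 0.12589285 0.18863035]
-65 405 41.87 | -55 369 42.02 | -40 357 41.99 | -20 6511 285.97 | 0 831 225.67 | 20 301 41.92 | 40 288 42.03 | 55 86 41.83 | 65 2 41.54 | 75 0 None | -80 356 27.1 |
```

View pics/c15.png

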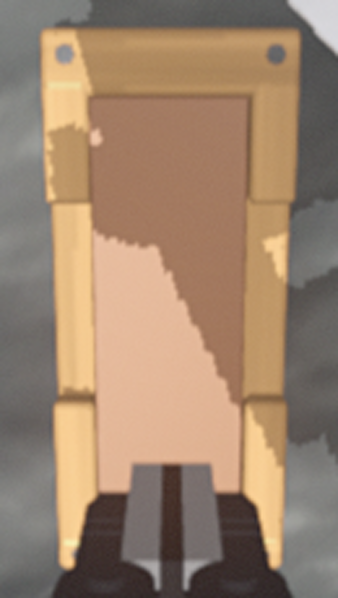

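View pics/s14.png

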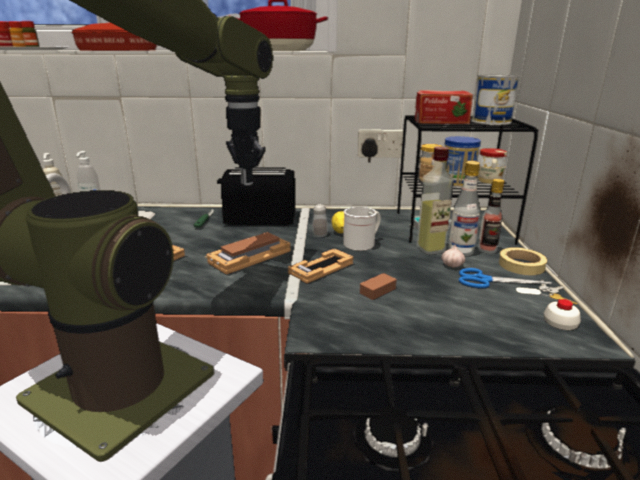

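The stone is flat in the holder against the stop face (crop row 97), with its top 15 mm above the wood. The bystanders are where they were at the start. Nothing is touching the robot, so I'm handing in.

```bash
python3 -c "
from rig import manip
print(manip.sign_off())"
```

```text
the job is handed in; nothing more can be done
None
```

The long whetstone is clamped flat in the 192 × 84 mm holder, and the job was handed in at about 22 s of the 72 s allowed.

**How it went in:** I gripped the stone across its middle and tilted it 7° with the jaw end down. That end went into the pocket and pushed the jaw back about 4 mm, at 8–9 N. Then I rocked the other end down inside the stop, eased the stone onto the mat and let go. Last, I pressed each end with shut fingertips, 10 N at the stop end and 12 N at the jaw end.

**Last checks:**
- **Flat and seated:** both ends resisted the press at 43.0 mm, which is the seated height. Before the presses, depth readings along the whole length showed the top level and 15 mm above the holder wood. Afterwards they agreed to within 0.2 mm wherever the gripper didn't block the view.
- **Clamped:** the stone lies against the stop face. After the presses the shut gripper hid the jaw end from the wrist camera, so I last saw the jaw against the stone just before them.
- **Worktop and arm:** the scene picture shows the mug, garlic, salt shaker and dressing stone where they were. Nothing touched the robot at hand-in.

**Disagreements:** the overhead camera placed things 2–3 mm off the wrist camera. I went by the wrist camera, corrected against the gripped stone. The depth map read about 1 mm low overall, so I judged flatness from height differences.

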